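# Demagnetise the T-bolts and rack them

### The arm

A 6-joint arm with a two-finger parallel gripper is mounted at the origin on a cart in front of the work surface, level with it; the furniture and walls round the work are solid. World frame = base frame: x ahead of the robot, y to its left, z up, the work surface at z = 0. Lengths are in m, angles in rad, forces in N, time in s.
With the tool pointing down it reaches from about 0.35 to 0.725 m from the base axis. Payload 4.3 kg.
Tool frame: the origin (TCP) lies between the finger pads; the fingertips stand 25 mm ahead of it and the grasp point (between the pads) lies 6 mm ahead of it; z points along the fingers, y is the line along which they close (so a half turn about z gives the same grasp; the last joint's range is limited). The gripper opens to 85 mm and grips with 20 to 120 N. Pads are 22 mm wide; open, the fingers measure 114 mm over their backs; the gripper's body (76 mm by 85 mm) begins 54 mm behind the grasp point. The pads swing forward as they close: fully open they stand 13 mm farther back than shut.
Start: joints at [1.087, 0.377, 0.081, 1.274, 0, 1.46], TCP at [0.21, 0.535, 0.256] pointing down, gripper open.
Joint ranges: [-2.72, 2.72], [-0.84, 1.66], [-1.02, 1.22], [-1.77, 2.12], [-1.37, 1.28], [-3.14, 3.14]. Speed limits (rad/s): [2.57, 2.57, 3.14, 3.14, 3.14, 3.14].

### API

Orientations are given as a unit quaternion [w, x, y, z].
In Python, from station import * gives the robot as it stands. The module is installed in compiled form; this text tells all that it offers.
- The arm moves only by the shell command python3 -m handwheel 'ROWS' [FORCE]. ROWS is JSON, a list that holds one entry, the list of rows, each a list of 7 numbers: the turn, a rotation vector about the world's x, y, z in degrees, then the shift along the world's x, y, z in mm, then the closure in counts, from 0 (fully open) to 255 (shut). A call has 1 to 10 rows; each row is the pose to reach, as a shift and turn from the pose commanded when the call began; what a row does not reach only later rows make up. A row lasts 1/12 s, in which the tool goes at most 41.7 mm and 7.16 degrees, less where a joint would pass 70% of its speed; a pose out of reach is approached as far as the arm can. A call with a gripper value outside its range is refused whole. The fingers move at their own pace and stop on an object; FORCE is the grip in N (left out, the last holds). Time passes only in rows, so rows that repeat a pose let the fingers close. It gives the time, the measured TCP pose, the force, the opening and the grip force at its end, in the units of the state.
- get_state(): the state, without advancing time (a new reading comes with each control period).
- snapshot(name): name is "side" or "top" or "wrist"; returns a dict with "frame" (384x512x3 uint8, red, green, blue), "mtx" (3x3 intrinsics, pixels), "extrinsics" (4x4, takes a point from camera to world coordinates); the wrist camera has in their place "T_tool_cam" (4x4, takes a point from camera to tool coordinates, whose origin is the TCP and whose axes are the flange's). Camera axes: x right, y down, z forward; pixel columns grow to the right and rows downward; lengths in m; the calibration is good to about 2 mm. A picture is of the moment at which its call begins: read the wrist's pose just before it. There is no depth.
- finish_job(): hands the job in; it is judged then, once.
Trained networks look in a picture, given as the dict that the camera call returned (one of the last four; its "shot" number tells which), for a name from the list of things; names that differ only in an ending like _2 or _b are one class to them, and where a whole thing is asked for, a point or a joint stands for the part that bears it (a point fixed in the world has none). Each returns a list of dicts, best first, with "confidence" (0 to 1); they miss things now and then, are a little off and sometimes report something else, mostly with a low value. They report only what shows in the picture. A call takes as long as a camera call.
- outline_of(query, picture): "region" (384x512 bool, what is visible of it) and "bbox" ([left, top, right, bottom] in pixels, round what is visible of it).
- mark_of(query, picture): "at" ([column, row] in pixels: a listed point, or the origin of a listed thing).
The state is a dict: "clock": time; "joint_positions": joint angles; "qvel": joint speeds; "joint_efforts": joint torques, N m; "position": TCP position; "eef_rot": TCP orientation; "ft_force": force on the tool from outside, world axes, zero at the start; "ft_torque": the same for the moment, N m; "gripper_width": finger opening in m; "grasp_force": force on a finger pad.
Only numpy, scipy, OpenCV 4.12 (cv2) and the standard library are available. Lean on these libraries where they do the work, as an engineer would, in place of code of your own. Each camera call takes 0.05 s, during which the arm holds its last target. There are 200 camera calls.

### The job

Demagnetise the loose T-bolts lying on the black mat (two or three of them): lay each one across the poles of the blue demagnetiser, T-nut flat on the front ledge and stud in a notch of the comb, switch the power lever on, and when all are in place press the green start button fully down and let it come up again. Then take the bolts off, lay each in a place of its own in the sloped green rack with the T-nut at the low end on the ledge and the stud in a notch, and switch the power off. Leave the other things on the bench where they are.

Things in the scene. Friction and masses are not known exactly. Their poses are not given: they have to be found in the camera images.
- bolt_a_mid (a point): loose steel T-bolt, 135 mm long, 0.5 kg: 19 mm stud, 45x45x30 mm square T-nut on one end, 44 mm washer and a nut near the other. Point: mid-length on the stud axis, 22.5 mm above what it lies on; x along the stud, away from the T-nut. Bare stud from 38 mm on the T-nut side to 38 mm on the washer side: grip there. Centre of mass 25 mm toward the T-nut. May be absent
- bolt_a_nut (a point): centre of that bolt's T-nut, on the stud axis, 53 mm from its middle point; same axes
- bolt_b_mid (a point): loose steel T-bolt, 135 mm long, 0.5 kg: 19 mm stud, 45x45x30 mm square T-nut on one end, 44 mm washer and a nut near the other. Point: mid-length on the stud axis, 22.5 mm above what it lies on; x along the stud, away from the T-nut. Bare stud from 38 mm on the T-nut side to 38 mm on the washer side: grip there. Centre of mass 25 mm toward the T-nut. May be absent
- bolt_b_nut (a point): centre of that bolt's T-nut, on the stud axis, 53 mm from its middle point; same axes
- bolt_c_mid (a point): loose steel T-bolt, 130 mm long, 0.5 kg: 19 mm stud, 45x45x30 mm square T-nut on one end, 44 mm washer and a nut near the other. Point: mid-length on the stud axis, 22.5 mm above what it lies on; x along the stud, away from the T-nut. Bare stud from 35 mm on the T-nut side to 38 mm on the washer side: grip there. Centre of mass 25 mm toward the T-nut. May be absent
- bolt_c_nut (a point): centre of that bolt's T-nut, on the stud axis, 50 mm from its middle point; same axes
- demag: bench demagnetiser, blue case 150 (x) x 260 (y) x 55 mm high, fixed. Origin on the bench below the middle of its three places; x away from its front, y to its left (control end), z up. On top two steel poles along y: near pole a flat ledge (x -65 to -41 mm, top z 85), far pole a comb (x 21 to 31 mm, tips z 121) with three 90 degree V-notches about 24 mm deep. Free finger room between them
- rack_bed: bed of the green sloped rack (fixed), 166 x 184 mm. Origin: middle of its sheet, 46 mm above the bench; y to its left; x away from the front and 20 degrees upward; z square to the bed, leaning to the front. In this frame: lip on the low edge (inner face x -79, top z 44 mm), wooden ledge for T-nuts (x -65 to -41, top z 30), wooden comb for studs (x 21 to 31, tips z 66 mm), free room between
- demag_place0 (a point): right place of the demagnetiser, y = -54 mm in its frame: where the middle point of a bolt lies when its T-nut is flat on the ledge and its stud in the notch, stud level along the demagnetiser's x axis, T-nut to the front (up to 10 mm off along x does no harm); 52.5 mm above the case top
- rack_place0 (a point): right place of the rack, y = -54 mm in the bed's frame: where the middle point of a bolt lies when seated, stud along the bed's x axis (sloping 20 degrees), T-nut at the low end (up to 10 mm off along x does no harm); 52.5 mm above the sheet
- demag_place1 (a point): middle place of the demagnetiser, y = 0 mm in its frame: where the middle point of a bolt lies when its T-nut is flat on the ledge and its stud in the notch, stud level along the demagnetiser's x axis, T-nut to the front (up to 10 mm off along x does no harm); 52.5 mm above the case top
- rack_place1 (a point): middle place of the rack, y = 0 mm in the bed's frame: where the middle point of a bolt lies when seated, stud along the bed's x axis (sloping 20 degrees), T-nut at the low end (up to 10 mm off along x does no harm); 52.5 mm above the sheet
- demag_place2 (a point): left place of the demagnetiser, y = 54 mm in its frame: where the middle point of a bolt lies when its T-nut is flat on the ledge and its stud in the notch, stud level along the demagnetiser's x axis, T-nut to the front (up to 10 mm off along x does no harm); 52.5 mm above the case top
- rack_place2 (a point): left place of the rack, y = 54 mm in the bed's frame: where the middle point of a bolt lies when seated, stud along the bed's x axis (sloping 20 degrees), T-nut at the low end (up to 10 mm off along x does no harm); 52.5 mm above the sheet
- power (a joint): power switch of the demagnetiser, a steel lever with a red ball on a grey block at the control end, toward the rear: 0 = off, leaning to the front; 1 rad = on, leaning to the rear; it stays where it is pushed
- power_tip (a point): centre of the red ball, 26 mm across, on the power lever; it swings in the demagnetiser's x-z plane on a 55 mm radius about a pivot at x 28, y 130, z 79 mm in its frame, from 0.5 rad forward of upright (off) to 0.5 rad behind it (on); about 1.5 N pushes it
- start (a joint): travel of the start button: 0 = up, 0.007 m = fully down (5 N); springs back by itself
- start_top (a point): middle of the top of the green round start button, 32 mm across, on the control end in front of the power lever; pressed straight down, 7 mm travel

How it is judged:
On the way, in this order (a step that is already met when the one before it is completed fails the run):
1. all T-bolts lie across the poles of the demagnetiser, T-nut on the ledge, stud in a notch (x of bolt_a_nut in the frame of demag between -0.068 and -0.038 m and z of bolt_a_nut in the frame of demag between 0.1015 and 0.1135 m and z of bolt_a_mid in the frame of demag between 0.1015 and 0.1135 m and ((y of bolt_a_mid in the frame of demag between -0.064 and -0.044 m and y of bolt_a_nut in the frame of demag between -0.066 and -0.042 m) or (y of bolt_a_mid in the frame of demag between -0.01 and 0.01 m and y of bolt_a_nut in the frame of demag between -0.012 and 0.012 m) or (y of bolt_a_mid in the frame of demag between 0.044 and 0.064 m and y of bolt_a_nut in the frame of demag between 0.042 and 0.066 m)) and x of bolt_b_nut in the frame of demag between -0.068 and -0.038 m and z of bolt_b_nut in the frame of demag between 0.1015 and 0.1135 m and z of bolt_b_mid in the frame of demag between 0.1015 and 0.1135 m and ((y of bolt_b_mid in the frame of demag between -0.064 and -0.044 m and y of bolt_b_nut in the frame of demag between -0.066 and -0.042 m) or (y of bolt_b_mid in the frame of demag between -0.01 and 0.01 m and y of bolt_b_nut in the frame of demag between -0.012 and 0.012 m) or (y of bolt_b_mid in the frame of demag between 0.044 and 0.064 m and y of bolt_b_nut in the frame of demag between 0.042 and 0.066 m)) and x of bolt_c_nut in the frame of demag between -0.068 and -0.038 m and z of bolt_c_nut in the frame of demag between 0.1015 and 0.1135 m and z of bolt_c_mid in the frame of demag between 0.1015 and 0.1135 m and ((y of bolt_c_mid in the frame of demag between -0.064 and -0.044 m and y of bolt_c_nut in the frame of demag between -0.066 and -0.042 m) or (y of bolt_c_mid in the frame of demag between -0.01 and 0.01 m and y of bolt_c_nut in the frame of demag between -0.012 and 0.012 m) or (y of bolt_c_mid in the frame of demag between 0.044 and 0.064 m and y of bolt_c_nut in the frame of demag between 0.042 and 0.066 m))), for 0.3 s.
2. with the bolts in place and the power on, the start button is pressed fully down (all of step 1 and value of joint power above 0.75 rad and value of joint start above 0.0055 m), for 0.05 s.
3. the start button has come up again (value of joint start below 0.0015 m), for 0.1 s.
At the end, for the whole second after the job is handed in: Every T-bolt rests in its own place in the sloped rack: T-nut on the low ledge (its centre 38 to 68 mm down-slope of mid-bed), stud in a notch, axis within 10 mm of the place's line (12 mm at the T-nut) and 6 mm of seated height. Power lever below 0.25 rad, start button up (x of bolt_a_nut in the frame of rack_bed between -0.068 and -0.038 m and z of bolt_a_nut in the frame of rack_bed between 0.0465 and 0.0585 m and z of bolt_a_mid in the frame of rack_bed between 0.0465 and 0.0585 m and ((y of bolt_a_mid in the frame of rack_bed between -0.064 and -0.044 m and y of bolt_a_nut in the frame of rack_bed between -0.066 and -0.042 m) or (y of bolt_a_mid in the frame of rack_bed between -0.01 and 0.01 m and y of bolt_a_nut in the frame of rack_bed between -0.012 and 0.012 m) or (y of bolt_a_mid in the frame of rack_bed between 0.044 and 0.064 m and y of bolt_a_nut in the frame of rack_bed between 0.042 and 0.066 m)) and x of bolt_b_nut in the frame of rack_bed between -0.068 and -0.038 m and z of bolt_b_nut in the frame of rack_bed between 0.0465 and 0.0585 m and z of bolt_b_mid in the frame of rack_bed between 0.0465 and 0.0585 m and ((y of bolt_b_mid in the frame of rack_bed between -0.064 and -0.044 m and y of bolt_b_nut in the frame of rack_bed between -0.066 and -0.042 m) or (y of bolt_b_mid in the frame of rack_bed between -0.01 and 0.01 m and y of bolt_b_nut in the frame of rack_bed between -0.012 and 0.012 m) or (y of bolt_b_mid in the frame of rack_bed between 0.044 and 0.064 m and y of bolt_b_nut in the frame of rack_bed between 0.042 and 0.066 m)) and x of bolt_c_nut in the frame of rack_bed between -0.068 and -0.038 m and z of bolt_c_nut in the frame of rack_bed between 0.0465 and 0.0585 m and z of bolt_c_mid in the frame of rack_bed between 0.0465 and 0.0585 m and ((y of bolt_c_mid in the frame of rack_bed between -0.064 and -0.044 m and y of bolt_c_nut in the frame of rack_bed between -0.066 and -0.042 m) or (y of bolt_c_mid in the frame of rack_bed between -0.01 and 0.01 m and y of bolt_c_nut in the frame of rack_bed between -0.012 and 0.012 m) or (y of bolt_c_mid in the frame of rack_bed between 0.044 and 0.064 m and y of bolt_c_nut in the frame of rack_bed between 0.042 and 0.066 m)) and linear speed of each of bolt_a, bolt_b, bolt_c below 0.02 m/s and value of joint power below 0.25 rad and value of joint start below 0.0015 m); the robot touches nothing.
It fails at once if the pen tin, mallet, yellow box or spanner is moved more than 50 mm (distance of any of pen_can, mallet, marker_box, spanner from where it was at the start of the episode above 0.05 m).
Of bolt_a, bolt_b, bolt_c only 2 to 3 are there at a start; the rules pass over those that are not, and their reading is None.
At some moment in a run one of bolt_a, bolt_b, bolt_c may be knocked a few centimetres aside while the robot is not near it.
Once in a run the grip may slacken for a moment while it holds something.
It also fails if it takes over 210 s, if anything falls off the work surface, if the arm or the gripper's body presses on something with over 40 N, if the wrist force passes 120 N, or if a joint passes its speed limit or range.

## Working session

There is one attempt and no reset: what is moved stays moved. The work goes in short steps, Python scripts to look and compute and a shell command to move; the robot and the scene stay as the last step left them, time stands still between calls to the robot, and variables do not carry over. Pictures are saved under pics/ and viewed, at most 14 in all, crops included, and the job is handed in when it is done.

```bash
mkdir -p pics; cat > h.py <<'E'
from station import *
import numpy as np, cv2
from scipy.spatial.transform import Rotation as R
def tool():
    s=get_state(); q=s["eef_rot"]; T=np.eye(4); T[:3,:3]=R.from_quat([q[1],q[2],q[3],q[0]]).as_matrix(); T[:3,3]=s["position"]; return T
def snap(n):
    T=tool(); p=snapshot(n); p["E"]=T@p["T_tool_cam"] if n=="wrist" else p["extrinsics"]; return p
def save(p,f): cv2.imwrite("pics/"+f,p["frame"][:,:,::-1])
def ray(p,uv):
    d=p["E"][:3,:3]@np.linalg.solve(p["mtx"],[uv[0],uv[1],1.]); return p["E"][:3,3],d/np.linalg.norm(d)
def at_z(p,uv,z):
    o,d=ray(p,uv); return o+d*(z-o[2])/d[2]
def tri(obs):
    A=np.zeros((3,3));b=np.zeros(3)
    for p,uv in obs:
        o,d=ray(p,uv);M=np.eye(3)-np.outer(d,d);A+=M;b+=M@o
    return np.linalg.solve(A,b)
def proj(p,X):
    c=np.linalg.inv(p["E"])@np.append(X,1); u=p["mtx"]@c[:3]; return u[:2]/u[2]
E
python3 - <<'E'
from h import *
np.set_printoptions(precision=3,suppress=True)
P={n:snap(n) for n in("top","side","wrist")}
for n,p in P.items():
    save(p,n+"0.png"); print(n,p["E"][:3,3])
for q in ["bolt_a_mid","bolt_a_nut","demag","demag_place0","demag_place1","demag_place2","rack_bed","rack_place0","rack_place1","rack_place2","power_tip","start_top"]:
    for n,p in P.items():
        print(q,n,[(np.round(m["at"],1),round(m["confidence"],2)) for m in mark_of(q,p)[:5]])
print(get_state())
a=np.hstack([P["top"]["frame"],P["side"]["frame"]])[:,:,::-1]
E
```

```text
top [ 0.364 -0.16   1.52 ]
side [0.436 0.695 0.708]
wrist [0.141 0.561 0.373]
bolt_a_mid top []
bolt_a_mid side []
bolt_a_mid wrist []
bolt_a_nut top []
bolt_a_nut side []
bolt_a_nut wrist []
demag top [(array([296.5, 215.7]), 0.96)]
demag side [(array([276.7, 193.7]), 0.57), (array([238.3, 146.5]), 0.2)]
demag wrist []
demag_place0 top [(array([296.8, 217.1]), 0.86), (array([313.2, 227.2]), 0.77), (array([282.2, 206.8]), 0.56)]
demag_place0 side [(array([288.6, 153.4]), 0.93), (array([277.4, 164. ]), 0.59), (array([270.5, 168.7]), 0.56)]
demag_place0 wrist []
demag_place1 top [(array([296.8, 217.1]), 0.86), (array([313.2, 227.2]), 0.77), (array([282.2, 206.8]), 0.56)]
demag_place1 side [(array([288.6, 153.4]), 0.93), (array([277.4, 164. ]), 0.59), (array([270.5, 168.7]), 0.56)]
demag_place1 wrist []
demag_place2 top [(array([296.8, 217.1]), 0.86), (array([313.2, 227.2]), 0.77), (array([282.2, 206.8]), 0.56)]
demag_place2 side [(array([288.6, 153.4]), 0.93), (array([277.4, 164. ]), 0.59), (array([270.5, 168.7]), 0.56)]
demag_place2 wrist []
rack_bed top [(array([335.5, 166.5]), 0.57)
[... 803 characters left out ...]
), 0.64), (array([277.1, 164.3]), 0.62), (array([253.8, 177.5]), 0.61)]
power_tip wrist []
start_top top [(array([297.4, 216.8]), 0.69), (array([255. , 205.4]), 0.56)]
start_top side [(array([268.6, 196.4]), 0.66)]
start_top wrist []
{'clock': 1.95, 'joint_positions': array([1.087, 0.377, 0.081, 1.274, 0.   , 1.46 ]), 'qvel': array([-0.001,  0.002,  0.   , -0.001, -0.001, -0.   ]), 'joint_efforts': array([ -0.   , -46.351,  27.015,   0.   ,  -0.   ,   0.   ]), 'position': array([0.21 , 0.535, 0.256]), 'eef_rot': array([0.   , 0.186, 0.983, 0.   ]), 'ft_force': array([ 1.184,  0.681, -0.73 ]), 'ft_torque': array([0.011, 0.016, 0.013]), 'grasp_force': 0.0, 'gripper_width': 0.08567380529510123}
```

View pics/top0.png

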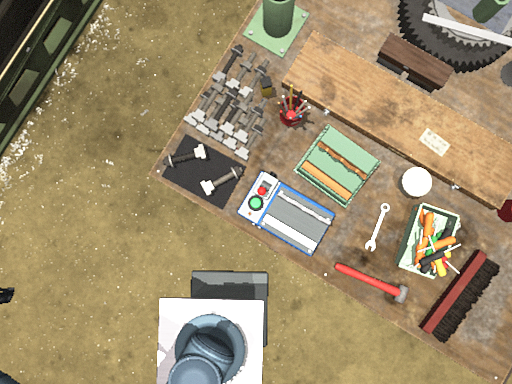

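View pics/side0.png

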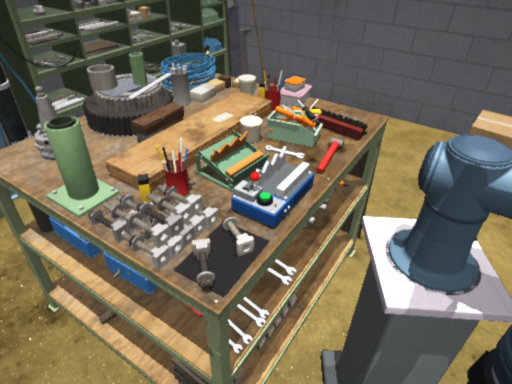

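The top view shows two loose bolts on the mat, at about (185,157) and (222,180), the demagnetiser at (288,212) and the rack at (338,164). The tin is at (292,112), the spanner at (377,226) and the mallet at (370,282).

```bash
python3 - <<'E'
from h import *
np.set_printoptions(precision=3,suppress=True)
p=snap("top");s=snap("side")
for q,uv,z in [("b1 left",(170,161),.022),("b1 right",(200,152),.022),("b2 low",(208,187),.022),("b2 up",(236,174),.022),
  ("pl1",(296.8,217.1),.1075),("pl0",(313.2,227.2),.1075),("pl2",(282.2,206.8),.1075),("demag",(296.5,215.7),0.02),
  ("r1",(332.3,165.8),.095),("r2",(317.9,158.1),.095),("r0",(350.3,177.3),.095),("ptip",(262.1,189.5),.127),("start",(255,205.4),.07)]:
    print(q,at_z(p,uv,z))
print("tri p?",tri([(p,(262,189.5)),(s,(253.8,177.5))]),"st",tri([(p,(255,205.4)),(s,(265,198))]))
for n in ["pen_can","mallet","marker_box","spanner"]:pass
for q in ["bolt_a","bolt_a_mid","bolt_c_mid","bolt_a_nut"]:
  for pp,n in((p,"top"),(s,"side")):
    try: print(q,n,[(o["bbox"],round(o["confidence"],2)) for o in outline_of(q,pp)][:5])
    except Exception as e: print(e)
c=cv2.resize(p["frame"][110:260,155:385],None,fx=3.4,fy=3.4,interpolation=cv2.INTER_CUBIC)
cv2.imwrite("pics/c1.png",c[:,:,::-1])
E
```

```text
b1 left [0.572 0.137 0.022]
b1 right [0.602 0.045 0.022]
b2 low [0.494 0.017 0.022]
b2 up [ 0.536 -0.069  0.022]
pl1 [ 0.404 -0.252  0.107]
pl0 [ 0.376 -0.3    0.107]
pl2 [ 0.433 -0.21   0.107]
demag [ 0.411 -0.257  0.02 ]
r1 [ 0.557 -0.355  0.095]
r2 [ 0.579 -0.313  0.095]
r0 [ 0.524 -0.408  0.095]
ptip [ 0.48  -0.151  0.127]
start [ 0.437 -0.13   0.07 ]
tri p? [ 0.48  -0.151  0.123] st [ 0.441 -0.13   0.067]
it knows: bolt_a_mid, bolt_a_nut, bolt_b_mid, bolt_b_nut, bolt_c_mid, bolt_c_nut, demag, demag_place, power, power_tip, rack_bed, rack_place, start, start_top
it knows: bolt_a_mid, bolt_a_nut, bolt_b_mid, bolt_b_nut, bolt_c_mid, bolt_c_nut, demag, demag_place, power, power_tip, rack_bed, rack_place, start, start_top
bolt_a_mid top []
bolt_a_mid side []
bolt_c_mid top [([199.2, 166.3, 241.4, 198.2], 0.78)]
bolt_c_mid side [([221.3, 215.5, 253.8, 255.9], 0.87)]
bolt_a_nut top []
bolt_a_nut side []
```

View pics/c1.png

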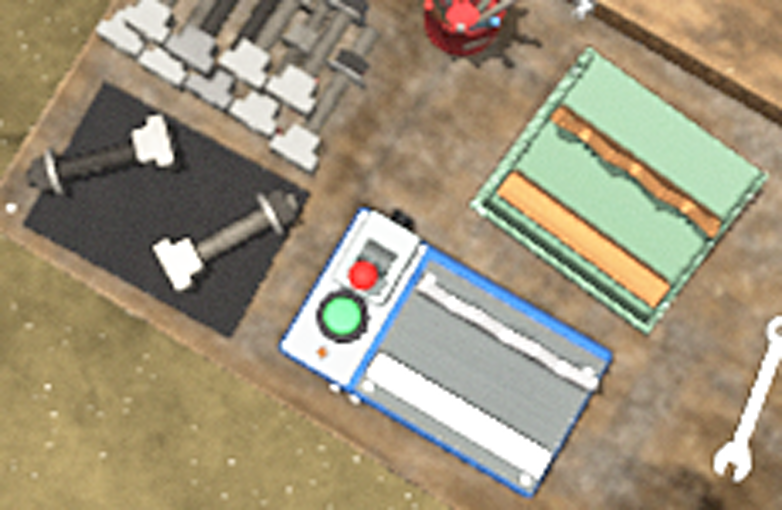

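The crop shows each bolt clearly. Bolt 1 has its T-nut at crop (152,142) and its tail at upper left. Bolt 2 has its T-nut at (180,262) and its tail at (285,210). The demagnetiser and the rack are both yawed about −32°.

I'll go above bolt 2 first.

```bash
python3 -m handwheel '[[[0,0,-42,301,-552,-20,0],[0,0,-42,301,-552,-20,0],[0,0,-42,301,-552,-20,0],[0,0,-42,301,-552,-20,0],[0,0,-42,301,-552,-20,0],[0,0,-42,301,-552,-20,0],[0,0,-42,301,-552,-20,0],[0,0,-42,301,-552,-20,0],[0,0,-42,301,-552,-20,0],[0,0,-42,301,-552,-20,0]]]' 60
```

```text
clock: 3.18
position: [0.4099, 0.1678, 0.2434]
eef_rot: [0.0, 0.526, 0.851, 0.0]
ft_force: [1.0, -0.2, -0.2]
gripper_width: 0.0855
grasp_force: 0.0
```

```bash
python3 -m handwheel '[[[0,0,0,101,-185,-10,0],[0,0,0,101,-185,-10,0],[0,0,0,101,-185,-10,0],[0,0,0,101,-185,-10,0],[0,0,0,101,-185,-10,0],[0,0,0,101,-185,-10,0],[0,0,0,101,-185,-10,0],[0,0,0,101,-185,-10,0]]]'
cat > bolt.py <<'E'
# wrist view of bolts: report mid, nut, grip and move from current tool
from h import *
import sys
np.set_printoptions(precision=3,suppress=True)
z=float(sys.argv[2]) if len(sys.argv)>2 else .0225
p=snap("wrist"); save(p,sys.argv[1]); T=tool()
ty=np.degrees(np.arctan2(T[1,1],T[0,1])); print("tcp",T[:3,3],"tooly",round(ty,1),"approach",T[:3,2])
def get(q,z): 
    r=[(at_z(p,m["at"],z),m["confidence"],np.round(m["at"])) for n in q for m in mark_of(n,p)]
    return r
for q in (["bolt_a_mid","bolt_c_mid"],["bolt_a_nut","bolt_c_nut"]):
    for r in get(q,z): print(q[0],*r)
E
python3 bolt.py w1.png
```

```text
clock: 3.85
position: [0.5099, -0.0151, 0.2329]
eef_rot: [-0.001, 0.526, 0.851, 0.0]
ft_force: [0.0, 0.0, 0.5]
gripper_width: 0.085
grasp_force: 0.0
tcp [ 0.51  -0.014  0.233] tooly 26.6 approach [-0.001  0.001 -1.   ]
bolt_a_mid [ 0.513 -0.024  0.023] 0.77 [257. 172.]
bolt_a_nut [0.488 0.015 0.023] 0.9 [251. 127.]
```

View pics/w1.png

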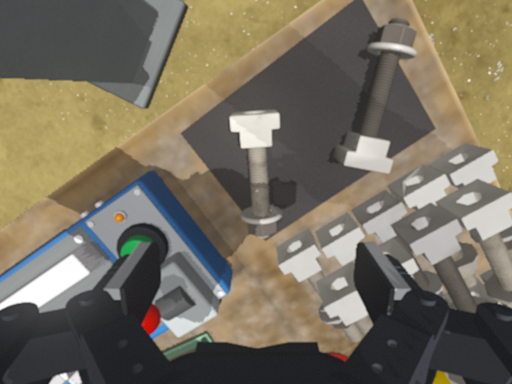

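The wrist view shows bolt 2 nearly along the tool x axis, from its T-nut at (254,128) to its tail at (262,228). Bolt 1 is clear of everything, with its nut at (366,152) and its tail at (395,38).

```bash
python3 - <<'E'
from h import *
np.set_printoptions(precision=3,suppress=True)
p=snap("wrist")
for n,a,b in [("b2",(258,152),(261.5,205)),("b2ends",(252,127),(263,228)),("b1",(373,135),(388,62)),("b1ends",(366,150),(397,35))]:
    A,B=at_z(p,a,.0225),at_z(p,b,.0225);d=B-A;print(n,A,B,np.hypot(*d[:2]),np.degrees(np.arctan2(d[1],d[0])))
E
```

```text
b2 [ 0.505 -0.004  0.023] [ 0.534 -0.053  0.023] 0.05687103098031201 -59.56670363961916
b2ends [0.489 0.016 0.023] [ 0.547 -0.076  0.023] 0.10870945539805282 -57.318534037530014
b1 [0.6   0.062 0.023] [0.576 0.127 0.023] 0.06848680219487009 110.6045379630139
b1ends [0.602 0.047 0.023] [0.57  0.15  0.023] 0.1079420615904496 106.84949730875935
```

```bash
python3 -m handwheel '[[[0,0,5,0,-2,-60,0],[0,0,5,0,-2,-60,0],[0,0,5,0,-2,-100,0],[0,0,5,0,-2,-140,0],[0,0,5,0,-2,-170,0],[0,0,5,0,-2,-185,0],[0,0,5,0,-2,-201,0],[0,0,5,0,-2,-201,0],[0,0,5,0,-2,-201,255],[0,0,5,0,-2,-201,255]]]' 80
python3 -m handwheel '[[[0,0,0,0,0,0,255],[0,0,0,0,0,0,255],[0,0,0,0,0,0,255],[0,0,0,0,0,0,255],[0,0,0,0,0,0,255],[0,0,0,0,0,0,255]]]'
```

```text
clock: 4.98
position: [0.5111, -0.0171, 0.0331]
eef_rot: [0.001, 0.488, 0.873, 0.0]
ft_force: [-0.6, 0.8, 0.1]
gripper_width: 0.064
grasp_force: 0.0
clock: 5.48
position: [0.5116, -0.0172, 0.0332]
eef_rot: [0.001, 0.488, 0.873, 0.001]
ft_force: [-1.0, 1.0, 6.0]
gripper_width: 0.017
grasp_force: 77.8
```

```bash
python3 -m handwheel '[[[0,0,0,0,0,40,255],[0,0,0,0,0,80,255],[0,0,0,0,0,120,255],[0,0,0,0,0,160,255],[0,0,7,0,0,195,255],[0,0,14,-20,-40,195,255],[0,0,20,-40,-75,195,255],[0,0,26,-58,-110,195,255],[0,0,26,-76,-144,195,255],[0,0,26,-76,-144,195,255]]]'
python3 -m handwheel '[[[0,0,0,-18,-35,0,255],[0,0,0,-36,-70,0,255],[0,0,0,-54,-100,0,255],[0,0,0,-70,-133,0,255],[0,0,0,-70,-133,0,255],[0,0,0,-70,-133,0,255]]]'
cat > dm.py <<'E'
from h import *
import sys
np.set_printoptions(precision=4,suppress=True)
p=snap("wrist"); save(p,sys.argv[1]); T=tool()
ty=np.degrees(np.arctan2(T[1,1],T[0,1])); print("tcp",T[:3,3],"tooly",round(ty,1))
for q,z in [("bolt_c_mid",None),("bolt_c_nut",None),("demag_place0",.1075),("start_top",.07),("power_tip",.127),("demag",0),("rack_place0",.1)]:
    for m in mark_of(q,p):
        zz=z if z is not None else T[2,3]-.006
        print(q,np.round(m["at"]),round(m["confidence"],2),at_z(p,m["at"],zz))
E
python3 dm.py w2.png
```

```text
clock: 6.32
position: [0.4304, -0.1655, 0.2259]
eef_rot: [-0.002, 0.282, 0.959, -0.002]
ft_force: [-1.4, 0.2, -6.4]
gripper_width: 0.0171
grasp_force: 80.4
clock: 6.82
position: [0.3628, -0.2952, 0.2259]
eef_rot: [-0.001, 0.281, 0.96, 0.001]
ft_force: [0.2, 0.3, -7.6]
gripper_width: 0.0167
grasp_force: 81.1
tcp [ 0.3633 -0.294   0.2259] tooly 57.5
bolt_c_mid [254. 288.] 0.97 [ 0.3696 -0.3019  0.2199]
bolt_c_nut [257. 175.] 0.65 [ 0.3282 -0.2738  0.2199]
bolt_c_nut [478. 159.] 0.2 [ 0.3685 -0.1992  0.2199]
demag_place0 [397. 207.] 0.94 [ 0.4317 -0.2129  0.1075]
demag_place0 [331. 213.] 0.79 [ 0.4084 -0.2578  0.1075]
start_top [479. 159.] 0.77 [ 0.4506 -0.1286  0.07  ]
demag [330. 213.] 0.36 [ 0.4572 -0.2591  0.    ]
```

View pics/w2.png

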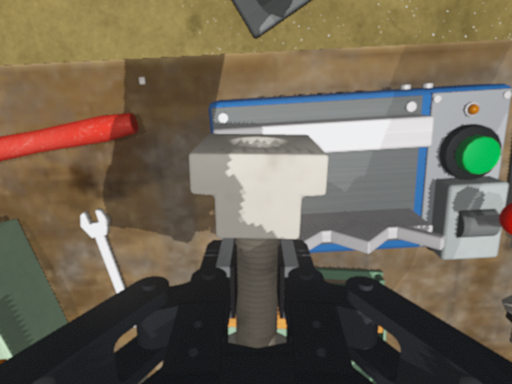

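The T-nut is held square, at image (257,175), with the stud centred. The ledge runs (305,133)–(432,120), the comb is at about (310–440, 240), and the start button is at (480,155). I'll zoom in on the comb for the notch positions.

```bash
python3 - <<'E'
import cv2
i=cv2.imread("pics/w2.png")[75:270,190:512]
cv2.imwrite("pics/c2.png",cv2.resize(i,None,fx=2.45,fy=2.45,interpolation=cv2.INTER_CUBIC))
E
```

```text
(no output)
```

View pics/c2.png

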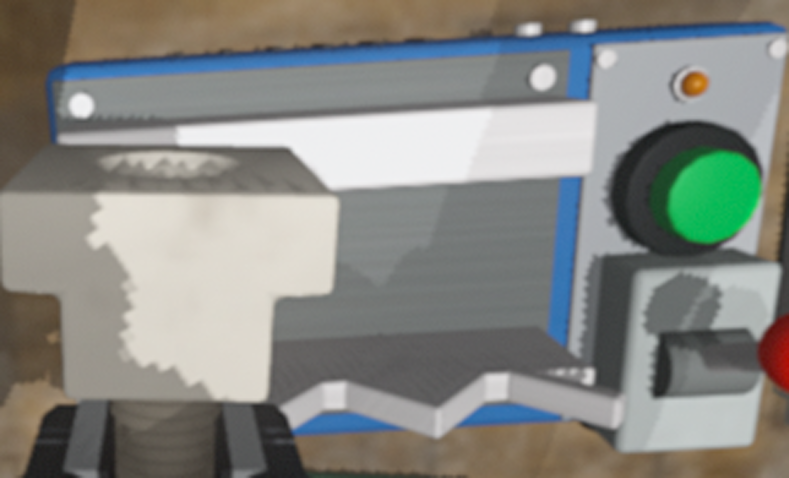

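```bash
python3 - <<'E'
from h import *
np.set_printoptions(precision=4,suppress=True)
p=snap("wrist")
n1=at_z(p,(326.7,232.5),.097);n2=at_z(p,(392,229.5),.097)
a=at_z(p,(218,103),.055);b=at_z(p,(505,86),.055)
l1=at_z(p,(262,127),.085);l2=at_z(p,(431,117),.085)
l3=at_z(p,(325,152),.085);l4=at_z(p,(431,146),.085)
for u,v in((n1,n2),(a,b),(l1,l2),(l3,l4)): d=v-u;print(u,v,np.hypot(*d[:2]),np.degrees(np.arctan2(d[1],d[0]))-90)
y=np.radians(-32);dx=np.array([np.cos(y),np.sin(y)]);dy=np.array([-dx[1],dx[0]])
print("place1 from notch",n1[:2]-.026*dx,n2[:2]-.026*dx-.054*dy,"front edge x of",[(q[:2]-np.array([.4043,-.254]))@dx for q in(a,b,l1,l2,l3,l4)])
for n in("top","side"):
    q=snap(n)
    for m in mark_of("demag_place1",q):print(n,np.round(m["at"],1),m["confidence"],at_z(q,m["at"],.1075))
E
```

```text
[ 0.4289 -0.2673  0.097 ] [ 0.4552 -0.2209  0.097 ] 0.0532391839595769 -29.53241760660994
[ 0.2951 -0.2893  0.055 ] [ 0.4131 -0.0775  0.055 ] 0.2424704260809764 -29.10006602849537
[ 0.3293 -0.267   0.085 ] [ 0.393  -0.1524  0.085 ] 0.13108109006537844 -29.032650583813137
[ 0.373  -0.2351  0.085 ] [ 0.4139 -0.1617  0.085 ] 0.08403596861027376 -29.101853333069464
place1 from notch [ 0.4069 -0.2535] [ 0.4045 -0.2529] front edge x of [np.float64(-0.07383918856556097), np.float64(-0.08610620123401844), np.float64(-0.0566541472615186), np.float64(-0.06343980482154105), np.float64(-0.03655611694036765), np.float64(-0.040805028851831876)]
top [297.1 216.4] 0.97 [ 0.4062 -0.2531  0.1075]
top [311.7 223.1] 0.65 [ 0.3878 -0.2954  0.1075]
side [276.2 163.5] 0.93 [ 0.4157 -0.2538  0.1075]
side [288.2 154.5] 0.84 [ 0.3784 -0.3107  0.1075]
side [269.7 168.5] 0.74 [ 0.4348 -0.2241  0.1075]
```

```bash
python3 -m handwheel '[[[0,0,3.2,8,-4,0,255],[0,0,3.2,8,-4,-30,255],[0,0,3.2,8,-4,-60,255],[0,0,3.2,8,-4,-80,255],[0,0,3.2,8,-4,-90,255],[0,0,3.2,8,-4,-96,255],[0,0,3.2,8,-4,-100,255],[0,0,3.2,8,-4,-103,255],[0,0,3.2,8,-4,-103,255]]]'
python3 -m handwheel '[[[0,0,0,0,0,-2,255],[0,0,0,0,0,-4,255],[0,0,0,0,0,-5,255],[0,0,0,0,0,-6,255],[0,0,0,0,0,-6,255]]]'
```

```text
clock: 8.22
position: [0.3727, -0.2987, 0.1244]
eef_rot: [0.0, 0.252, 0.968, -0.0]
ft_force: [0.5, 0.0, -6.3]
gripper_width: 0.0168
grasp_force: 79.1
clock: 8.63
position: [0.3724, -0.2984, 0.1181]
eef_rot: [0.0, 0.252, 0.968, -0.0]
ft_force: [-0.4, -0.6, -6.4]
gripper_width: 0.0169
grasp_force: 79.1
```

```bash
python3 -m handwheel '[[[0,0,0,0,0,-1,255],[0,0,0,0,0,-2,255],[0,0,0,0,0,-3,255],[0,0,0,0,0,-3,255]]]'
python3 dm.py w3.png
```

```text
clock: 8.97
position: [0.3725, -0.2994, 0.1162]
eef_rot: [0.001, 0.253, 0.968, -0.001]
ft_force: [-3.6, -0.5, 3.5]
gripper_width: 0.0169
grasp_force: 80.4
tcp [ 0.3726 -0.2994  0.1161] tooly 60.7
bolt_c_mid [256. 287.] 0.82 [ 0.3798 -0.3049  0.1101]
bolt_c_nut [257. 178.] 0.63 [ 0.3376 -0.2804  0.1101]
demag_place0 [499. 287.] 0.92 [ 0.4335 -0.2125  0.1075]
demag_place0 [379. 284.] 0.78 [ 0.4066 -0.2578  0.1075]
power_tip [326. 203.] 0.59 [ 0.3531 -0.262   0.127 ]
demag [326. 202.] 0.71 [ 0.4055 -0.2595 -0.    ]
```

View pics/w3.png

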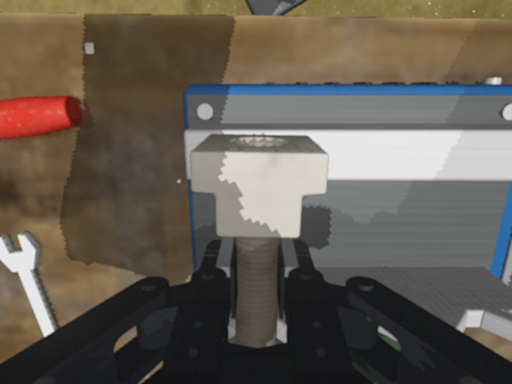

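The bolt is in line with the places and touching the seat (the force changed by 10 N). I'll release it and retreat.

```bash
python3 -m handwheel '[[[0,0,0,0,0,0,120],[0,0,0,0,0,0,120],[0,0,0,0,0,0,60],[0,0,0,0,0,0,60],[0,0,0,0,0,40,0],[0,0,0,0,0,80,0],[0,0,0,0,0,110,0],[0,0,0,0,0,130,0],[0,0,0,0,0,130,0]]]'
python3 dm.py w4.png
```

```text
clock: 10.12
position: [0.3745, -0.3002, 0.2499]
eef_rot: [0.004, 0.252, 0.968, -0.002]
ft_force: [1.0, -1.3, 0.4]
gripper_width: 0.0852
grasp_force: 0.0
tcp [ 0.3738 -0.2995  0.2474] tooly 60.8
bolt_c_mid [255. 191.] 0.71 [ 0.3444 -0.285   0.2414]
bolt_c_nut [258. 126.] 0.91 [ 0.3227 -0.2715  0.2414]
bolt_c_nut [322. 186.] 0.2 [ 0.3558 -0.2609  0.2414]
demag_place0 [249. 187.] 0.92 [ 0.3764 -0.3095  0.1075]
demag_place0 [323. 189.] 0.77 [ 0.4076 -0.2571  0.1075]
demag_place0 [385. 191.] 0.77 [ 0.4343 -0.2132  0.1075]
start_top [463. 146.] 0.66 [ 0.4474 -0.1274  0.07  ]
power_tip [495. 204.] 0.71 [ 0.4764 -0.1468  0.127 ]
demag [303. 159.] 0.57 [ 0.4049 -0.2587  0.    ]
rack_place0 [257. 189.] 0.72 [ 0.3828 -0.3058  0.1   ]
rack_place0 [232. 348.] 0.7 [ 0.5164 -0.4088  0.1   ]
rack_place0 [286. 351.] 0.64 [ 0.5459 -0.3636  0.1   ]
rack_place0 [339. 350.] 0.62 [ 0.5707 -0.3173  0.1   ]
rack_place0 [462. 148.] 0.53 [ 0.4345 -0.1422  0.1   ]
```

View pics/w4.png

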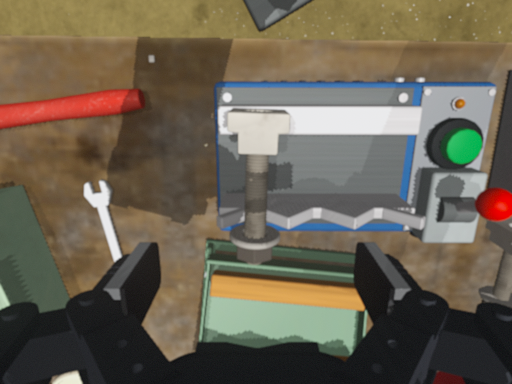

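The bolt is seated in place 0, with its nut on the ledge at (258,125) and its stud in the notch. A washer shows at (500,270), so I'll check from the top camera whether the other bolt was knocked.

```bash
python3 - <<'E'
from h import *
np.set_printoptions(precision=3,suppress=True)
p=snap("top");w=snap("wrist")
for q in ("bolt_a_mid","bolt_b_nut","bolt_c_mid","bolt_c_nut"):
    for m in mark_of(q,p): print(q,np.round(m["at"]),round(m["confidence"],2),at_z(p,m["at"],.0225))
print("washer",at_z(w,(500,270),.03))
c=np.vstack([cv2.resize(p["frame"][110:260,155:385],None,fx=2,fy=2)])
cv2.imwrite("pics/c3.png",c[:,:,::-1])
E
```

```text
bolt_b_nut [200. 148.] 0.77 [0.613 0.044 0.022]
bolt_b_nut [336. 166.] 0.68 [ 0.566 -0.376  0.022]
washer [ 0.615 -0.118  0.03 ]
```

View pics/c3.png

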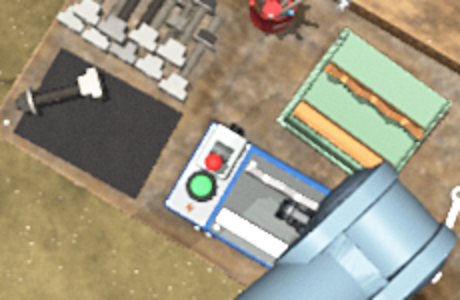

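Bolt 1 is still on the mat and only two bolts are present. The "washer" is part of the other clutter.

```bash
python3 -m handwheel '[[[0,0,70,120,200,0,0],[0,0,70,120,200,0,0],[0,0,70,120,200,0,0],[0,0,70,120,200,0,0],[0,0,70,120,200,0,0],[0,0,70,120,200,0,0],[0,0,70,120,200,0,0],[0,0,70,120,200,0,0],[0,0,70,120,200,0,0],[0,0,70,120,200,0,0]]]'
python3 -m handwheel '[[[0,0,67,96,185,-20,0],[0,0,67,96,185,-20,0],[0,0,67,96,185,-20,0],[0,0,67,96,185,-20,0],[0,0,67,96,185,-20,0],[0,0,67,96,185,-20,0],[0,0,67,96,185,-20,0],[0,0,67,96,185,-20,0],[0,0,67,96,185,-20,0],[0,0,67,96,185,-20,0]]]'
python3 bolt.py w5.png
```

```text
clock: 11.65
position: [0.4925, -0.0979, 0.2451]
eef_rot: [-0.0, -0.352, 0.936, 0.0]
ft_force: [0.2, -0.2, -0.5]
gripper_width: 0.0854
grasp_force: 0.0
clock: 12.48
position: [0.5884, 0.087, 0.2249]
eef_rot: [0.0, 0.809, -0.587, -0.0]
ft_force: [0.1, 0.8, -0.5]
gripper_width: 0.0852
grasp_force: 0.0
tcp [0.588 0.087 0.225] tooly -162.0 approach [-0. -0. -1.]
```

View pics/w5.png

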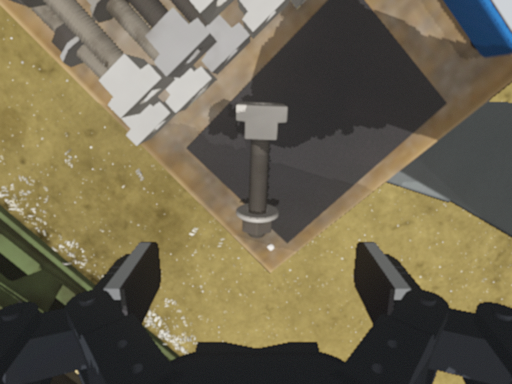

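Bolt 1 has its T-nut at (262,118) and its stud running (260,148)→(258,200), well aligned with the tool.

```bash
python3 - <<'E'
from h import *
np.set_printoptions(precision=4,suppress=True)
p=snap("wrist");T=tool()
for n,a,b in [("stud",(260,148),(258,198)),("ends",(262,120),(257,230))]:
    A,B=at_z(p,a,.0225),at_z(p,b,.0225);d=B-A;print(n,A,B,np.hypot(*d[:2]),np.degrees(np.arctan2(d[1],d[0])))
    i=np.linalg.inv(T);print((i@np.append(A,1))[:3],(i@np.append(B,1))[:3])
E
```

```text
stud [0.5896 0.0701 0.0225] [0.5758 0.12   0.0225] 0.05174732972238183 105.53571149775375
[0.0161 0.0038 0.2026] [-0.0356  0.0018  0.2026]
ends [0.5961 0.0438 0.0225] [0.5659 0.1543 0.0225] 0.11449531965889176 105.26248302155089
[0.0432 0.0057 0.2026] [-0.0712  0.0007  0.2026]
```

```bash
python3 -m handwheel '[[[0,0,-2.5,-3,-1,-40,0],[0,0,-2.5,-3,-1,-80,0],[0,0,-2.5,-3,-1,-120,0],[0,0,-2.5,-3,-1,-150,0],[0,0,-2.5,-3,-1,-175,0],[0,0,-2.5,-3,-1,-186,0],[0,0,-2.5,-3,-1,-192,0],[0,0,-2.5,-3,-1,-192,0],[0,0,-2.5,-3,-1,-192,255],[0,0,-2.5,-3,-1,-192,255]]]' 80
python3 -m handwheel '[[[0,0,0,0,0,0,255],[0,0,0,0,0,0,255],[0,0,0,0,0,0,255],[0,0,0,0,0,0,255],[0,0,0,0,0,0,255],[0,0,0,0,0,0,255]]]'
```

```text
clock: 13.62
position: [0.5872, 0.0858, 0.0351]
eef_rot: [-0.001, 0.795, -0.607, 0.001]
ft_force: [0.0, 0.4, -0.2]
gripper_width: 0.0636
grasp_force: 0.0
clock: 14.12
position: [0.5863, 0.0858, 0.0341]
eef_rot: [-0.001, 0.795, -0.607, 0.001]
ft_force: [-0.3, 0.1, 6.0]
gripper_width: 0.0167
grasp_force: 78.0
```

```bash
python3 -m handwheel '[[[0,0,0,0,0,40,255],[0,0,0,0,0,80,255],[0,0,0,0,0,120,255],[0,0,-7,0,0,160,255],[0,0,-14,-10,-20,190,255],[0,0,-21,-20,-40,190,255],[0,0,-28,-35,-65,190,255],[0,0,-35,-50,-90,190,255],[0,0,-42,-65,-115,190,255],[0,0,-49,-80,-140,190,255]]]'
python3 -m handwheel '[[[0,0,-86,-81,-151,0,255],[0,0,-86,-81,-151,0,255],[0,0,-86,-81,-151,0,255],[0,0,-86,-81,-151,0,255],[0,0,-86,-81,-151,0,255],[0,0,-86,-81,-151,0,255],[0,0,-86,-81,-151,0,255],[0,0,-86,-81,-151,0,255],[0,0,-86,-81,-151,0,255],[0,0,-86,-81,-151,0,255]]]'
python3 dm.py w6.png
```

```text
clock: 14.95
position: [0.5031, -0.0549, 0.2216]
eef_rot: [-0.001, -0.469, 0.883, 0.001]
ft_force: [0.3, -1.3, -5.7]
gripper_width: 0.0166
grasp_force: 79.7
clock: 15.78
position: [0.4231, -0.2047, 0.2216]
eef_rot: [-0.002, 0.137, 0.991, 0.001]
ft_force: [0.2, 0.8, -6.3]
gripper_width: 0.0166
grasp_force: 79.7
tcp [ 0.4231 -0.2046  0.2216] tooly 74.1
bolt_c_mid [109. 175.] 0.77 [ 0.368  -0.2493  0.2156]
bolt_c_nut [117. 106.] 0.85 [ 0.3443 -0.2363  0.2156]
demag_place0 [106. 173.] 0.72 [ 0.3791 -0.3059  0.1075]
demag_place0 [183. 190.] 0.64 [ 0.4063 -0.2567  0.1075]
start_top [347. 182.] 0.59 [ 0.4459 -0.1322  0.07  ]
power_tip [354. 249.] 0.91 [ 0.4764 -0.1484  0.127 ]
```

```bash
python3 -m handwheel '[[[0,0,-7,2,0,0,255],[0,0,-13.4,2,0,0,255],[0,0,-13.4,2,0,-10,255],[0,0,-13.4,2,0,-35,255],[0,0,-13.4,2,0,-60,255],[0,0,-13.4,2,0,-80,255],[0,0,-13.4,2,0,-90,255],[0,0,-13.4,2,0,-94,255],[0,0,-13.4,2,0,-97,255],[0,0,-13.4,2,0,-97,255]]]'
python3 dm.py w7.png
python3 -m handwheel '[[[0,0,0,0,0,-2,255],[0,0,0,0,0,-4,255],[0,0,0,0,0,-5,255],[0,0,0,0,0,-6,255],[0,0,0,0,0,-7,255],[0,0,0,0,0,-7,255]]]'
```

```text
clock: 17.02
position: [0.4265, -0.2054, 0.1262]
eef_rot: [0.0, 0.248, 0.969, -0.0]
ft_force: [-0.9, -0.5, -5.1]
gripper_width: 0.0168
grasp_force: 79.5
tcp [ 0.4269 -0.2056  0.1267] tooly 61.3
bolt_c_mid [ 22. 269.] 0.78 [ 0.3786 -0.2929  0.1207]
bolt_c_mid [256. 160.] 0.63 [ 0.3851 -0.1839  0.1207]
bolt_c_nut [  4. 166.] 0.61 [ 0.3406 -0.2693  0.1207]
demag_place0 [137. 269.] 0.8 [ 0.406  -0.2589  0.1075]
start_top [397. 193.] 0.73 [ 0.4486 -0.1296  0.07  ]
power_tip [436. 312.] 0.76 [ 0.4767 -0.1486  0.127 ]
demag [185. 195.] 0.57 [ 0.4056 -0.2581  0.    ]
rack_place0 [399. 192.] 0.41 [ 0.4334 -0.1356  0.1   ]
rack_place0 [187. 196.] 0.18 [ 0.3881 -0.2219  0.1   ]
clock: 17.92
position: [0.4262, -0.2056, 0.1191]
eef_rot: [-0.0, 0.248, 0.969, -0.0]
ft_force: [-2.2, -0.8, -3.0]
gripper_width: 0.0169
grasp_force: 79.6
```

View pics/w7.png

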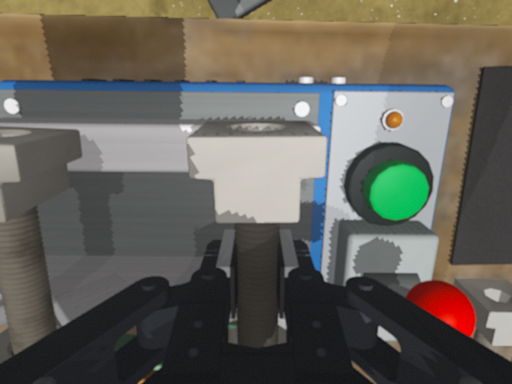

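Bolt 1 lines up parallel with the seated bolt, so I'll lower it until it touches and release.

```bash
python3 -m handwheel '[[[0,0,0,0,0,-1,255],[0,0,0,0,0,-2,255],[0,0,0,0,0,-3,255],[0,0,0,0,0,-3,255]]]'
python3 -m handwheel '[[[0,0,0,0,0,0,120],[0,0,0,0,0,0,120],[0,0,0,0,0,0,100],[0,0,0,0,0,0,100],[0,0,0,0,0,40,100],[0,0,0,0,0,80,100],[0,0,0,0,0,110,0],[0,0,0,0,0,130,0],[0,0,0,0,0,130,0]]]'
python3 dm.py w8.png
```

```text
clock: 18.25
position: [0.4264, -0.2063, 0.1175]
eef_rot: [0.001, 0.249, 0.969, -0.001]
ft_force: [-6.2, -1.0, 8.7]
gripper_width: 0.0168
grasp_force: 81.4
clock: 19.0
position: [0.429, -0.2068, 0.2509]
eef_rot: [0.004, 0.248, 0.969, -0.001]
ft_force: [0.6, -0.4, 0.9]
gripper_width: 0.0847
grasp_force: 0.0
tcp [ 0.4281 -0.2062  0.2484] tooly 61.3
bolt_c_mid [123. 187.] 0.89 [ 0.3719 -0.2371  0.2424]
bolt_c_nut [118. 125.] 0.79 [ 0.3512 -0.2247  0.2424]
demag_place0 [123. 184.] 0.94 [ 0.3791 -0.3065  0.1075]
demag_place0 [191. 188.] 0.78 [ 0.4088 -0.2585  0.1075]
demag_place0 [209. 157.] 0.24 [ 0.3935 -0.2323  0.1075]
demag_place0 [256. 122.] 0.19 [ 0.3878 -0.1853  0.1075]
start_top [340. 145.] 0.67 [ 0.4457 -0.1308  0.07  ]
power_tip [351. 205.] 0.78 [ 0.4775 -0.1506  0.127 ]
demag [210. 158.] 0.6 [ 0.4076 -0.257   0.    ]
rack_place0 [181. 345.] 0.72 [ 0.5453 -0.3577  0.1   ]
rack_place0 [229. 350.] 0.56 [ 0.5736 -0.3187  0.1   ]
```

View pics/w8.png

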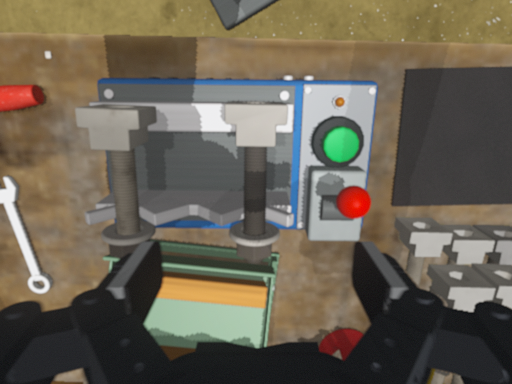

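Both bolts are seated: nuts on the ledge at (115,125) and (256,122), studs in notches. The ball is at (353,202) and the button at (340,145). Next I'll push the lever to the rear with closed fingers.

```bash
python3 -m handwheel '[[[0,0,0,10,35,0,255],[0,0,0,21,72,0,255],[0,0,0,21,72,0,255],[0,0,0,21,72,-30,255],[0,0,0,21,72,-60,255],[0,0,0,21,72,-90,255],[0,0,0,21,72,-111,255],[0,0,0,21,72,-111,255]]]'
python3 -m handwheel '[[[0,0,0,10,-5,0,255],[0,0,0,20,-11,0,255],[0,0,0,30,-17,0,255],[0,0,0,38,-21,0,255],[0,0,0,45,-25,0,255],[0,0,0,51,-29,0,255],[0,0,0,51,-29,0,255]]]'
python3 dm.py w9.png
```

```text
clock: 20.07
position: [0.4435, -0.1317, 0.1304]
eef_rot: [-0.005, 0.248, 0.969, 0.001]
ft_force: [-1.7, 0.0, 0.1]
gripper_width: 0.0001
grasp_force: 0.0
clock: 20.65
position: [0.4969, -0.1614, 0.1348]
eef_rot: [-0.002, 0.248, 0.969, 0.001]
ft_force: [-5.2, 4.2, 3.6]
gripper_width: 0.0
grasp_force: 3.6
tcp [ 0.4969 -0.1614  0.1348] tooly 61.3
bolt_c_nut [ 94. 185.] 0.71 [ 0.4336 -0.2001  0.1288]
bolt_c_nut [259. 114.] 0.26 [ 0.4406 -0.1305  0.1288]
start_top [77. 58.] 0.69 [ 0.374 -0.201  0.07 ]
power_tip [260. 315.] 0.83 [ 0.5186 -0.1725  0.127 ]
```

```bash
python3 -m handwheel '[[[0,0,0,3,-2,0,255],[0,0,0,6,-3.5,0,255],[0,0,0,6,-3.5,0,255]]]'
python3 -m handwheel '[[[0,0,0,-25,14,0,255],[0,0,0,-50,28,20,255],[0,0,0,-60,34,60,255],[0,0,0,-60,34,100,255],[0,0,0,-60,34,100,255],[0,0,0,-60,34,100,255]]]'
python3 dm.py w10.png
```

```text
clock: 21.3
position: [0.4975, -0.1617, 0.1345]
eef_rot: [-0.007, 0.248, 0.969, 0.002]
ft_force: [-18.9, 11.6, 17.4]
gripper_width: 0.0002
grasp_force: 12.4
clock: 21.8
position: [0.4468, -0.1329, 0.2384]
eef_rot: [0.004, 0.248, 0.969, -0.001]
ft_force: [0.8, -0.9, -0.2]
gripper_width: 0.0003
grasp_force: 0.0
tcp [ 0.4457 -0.1325  0.2365] tooly 61.3
bolt_c_mid [ 32. 212.] 0.84 [ 0.3807 -0.2018  0.2305]
bolt_c_nut [ 16. 151.] 0.87 [ 0.3581 -0.1905  0.2305]
demag_place0 [164. 215.] 0.97 [ 0.4334 -0.2114  0.1075]
demag_place0 [ 97. 213.] 0.84 [ 0.4056 -0.2583  0.1075]
start_top [255. 172.] 0.8 [ 0.446  -0.1347  0.07  ]
demag [143. 176.] 0.69 [ 0.4056 -0.2558  0.    ]
demag [165. 218.] 0.47 [ 0.459  -0.2619  0.    ]
```

View pics/w10.png

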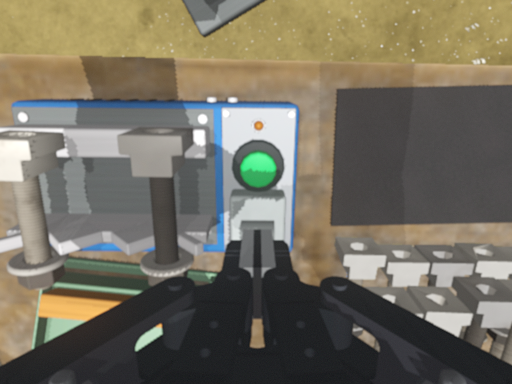

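The lever is on: it is hidden behind the fingers and hit its stop at 22 N. The bolts are undisturbed and the tool is right above the button at (258,170), so I'll press it.

```bash
python3 -m handwheel '[[[0,0,0,0,1,-40,255],[0,0,0,0,1,-80,255],[0,0,0,0,1,-115,255],[0,0,0,0,1,-128,255],[0,0,0,0,1,-134,255],[0,0,0,0,1,-138,255],[0,0,0,0,1,-140,255],[0,0,0,0,1,-140,255]]]'
python3 -m handwheel '[[[0,0,0,0,0,-2,255],[0,0,0,0,0,-4,255],[0,0,0,0,0,-6,255],[0,0,0,0,0,-6,255]]]'
```

```text
clock: 22.87
position: [0.4415, -0.1295, 0.0976]
eef_rot: [-0.002, 0.248, 0.969, 0.0]
ft_force: [-14.7, 6.1, 29.2]
gripper_width: 0.0003
grasp_force: 14.7
clock: 23.2
position: [0.4417, -0.1296, 0.0967]
eef_rot: [-0.001, 0.248, 0.969, -0.0]
ft_force: [-30.5, 12.7, 78.9]
gripper_width: 0.0
grasp_force: 39.2
```

```bash
python3 -m handwheel '[[[0,0,0,0,0,6,255],[0,0,0,0,0,10,255],[0,0,0,0,0,10,255],[0,0,0,0,0,10,255]]]'
python3 dm.py w11.png
```

```text
clock: 23.53
position: [0.4455, -0.1312, 0.1003]
eef_rot: [0.001, 0.248, 0.969, -0.0]
ft_force: [-0.2, 0.2, 3.5]
gripper_width: 0.0002
grasp_force: 1.8
tcp [ 0.4454 -0.1312  0.0999] tooly 61.3
power_tip [ 47. 222.] 0.52 [ 0.3844 -0.1696  0.127 ]
```

View pics/w11.png

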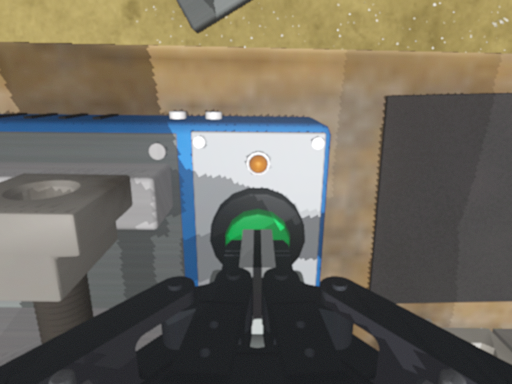

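The fingertip sits toward the rear edge of the button, whose centre is at about (257,235). I'll move 8 mm to the front and press again to be sure.

```bash
python3 -m handwheel '[[[0,0,0,0,0,15,255],[0,0,0,-7,4,15,255],[0,0,0,-7,4,8,255],[0,0,0,-7,4,5,255],[0,0,0,-7,4,2,255],[0,0,0,-7,4,0,255]]]'
python3 -m handwheel '[[[0,0,0,0,0,-1,255],[0,0,0,0,0,-2,255],[0,0,0,0,0,-2,255]]]'
python3 -m handwheel '[[[0,0,0,0,0,-1,255],[0,0,0,0,0,-2,255],[0,0,0,0,0,-2,255]]]'
python3 -m handwheel '[[[0,0,0,0,0,-1,255],[0,0,0,0,0,-2,255],[0,0,0,0,0,-2,255]]]'
```

```text
clock: 24.43
position: [0.436, -0.1262, 0.0979]
eef_rot: [-0.001, 0.248, 0.969, 0.0]
ft_force: [-3.3, 1.8, 12.4]
gripper_width: 0.0001
grasp_force: 6.4
clock: 24.68
position: [0.4361, -0.1262, 0.0978]
eef_rot: [-0.001, 0.248, 0.969, 0.0]
ft_force: [-7.2, 2.0, 19.2]
gripper_width: 0.0004
grasp_force: 9.3
clock: 24.93
position: [0.4361, -0.1262, 0.0975]
eef_rot: [-0.001, 0.248, 0.969, 0.0]
ft_force: [-12.5, 5.1, 34.7]
gripper_width: 0.0001
grasp_force: 17.5
clock: 25.18
position: [0.4361, -0.1262, 0.0971]
eef_rot: [-0.0, 0.248, 0.969, -0.0]
ft_force: [-16.9, 7.1, 51.7]
gripper_width: -0.0003
grasp_force: 25.8
```

The hard stop is at the same height, so the button is fully down. I'll lift off, open, and go to look at the rack.

```bash
python3 -m handwheel '[[[0,0,0,0,0,30,255],[0,0,0,0,0,70,255],[0,0,0,0,0,110,255],[0,0,0,0,0,150,255],[0,0,0,10,-20,175,0],[0,0,0,25,-50,175,0],[0,0,0,40,-80,175,0],[0,0,0,55,-110,175,0],[0,0,0,70,-140,175,0],[0,0,0,85,-170,175,0]]]'
python3 -m handwheel '[[[0,0,0,15,-30,0,0],[0,0,0,29,-54,0,0],[0,0,0,29,-54,0,0],[0,0,0,29,-54,0,0]]]'
python3 - <<'E'
from h import *
np.set_printoptions(precision=4,suppress=True)
p=snap("wrist");save(p,"w12.png");print(tool()[:3,3])
for q,z in(("rack_place0",.0953),("rack_bed",.046)):
    for m in mark_of(q,p):print(q,np.round(m["at"]),round(m["confidence"],2),at_z(p,m["at"],z))
E
```

```text
clock: 26.02
position: [0.5227, -0.2982, 0.2669]
eef_rot: [-0.001, 0.248, 0.969, 0.0]
ft_force: [-0.0, 0.6, 0.1]
gripper_width: 0.0721
grasp_force: 0.0
clock: 26.35
position: [0.5514, -0.3519, 0.2656]
eef_rot: [-0.001, 0.249, 0.969, 0.001]
ft_force: [0.1, 0.6, -0.7]
gripper_width: 0.0853
grasp_force: 0.0
[ 0.551  -0.3508  0.2664]
rack_place0 [243. 181.] 0.95 [ 0.5509 -0.3669  0.0953]
rack_place0 [302. 183.] 0.62 [ 0.5791 -0.3209  0.0953]
rack_place0 [183. 174.] 0.57 [ 0.5193 -0.4109  0.0953]
rack_bed [244. 183.] 0.7 [ 0.5644 -0.3755  0.046 ]
rack_bed [303. 182.] 0.63 [ 0.5944 -0.3201  0.046 ]
```

View pics/w12.png

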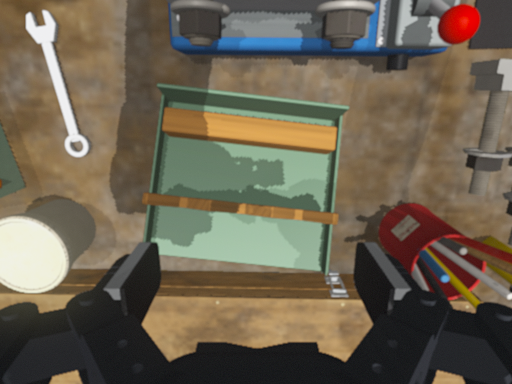

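The rack is turned about 6° relative to the tool. Its lip corners are at (160,87) and (348,107), the ledge at (165,122)–(335,142), the comb at (143,200)–(337,217) and the rear corners at (148,243) and (328,270). I'll fit its pose.

```bash
cat > rack.py <<'E'
from h import *
from scipy.optimize import least_squares
np.set_printoptions(precision=4,suppress=True)
def bed(v):
    T=np.eye(4);T[:3,:3]=(R.from_euler("z",v[2])*R.from_euler("y",-np.radians(20))).as_matrix();T[:3,3]=[v[0],v[1],.046];return T
E
python3 - <<'E'
from rack import *
p=snap("wrist")
C=[((-.081,-.092,.044),(160,87)),((-.081,.092,.044),(348,107)),((.083,-.092,.004),(148,243)),((.083,.092,.004),(328,270)),
((0,-.054,.0525),(183,174)),((0,0,.0525),(243,181)),((0,.054,.0525),(302,183))]
f=lambda v:np.concatenate([proj(p,(bed(v)@np.append(X,1))[:3])-uv for X,uv in C])
r=least_squares(f,[.565,-.375,-.6],loss="soft_l1",f_scale=3)
print(r.x,np.degrees(r.x[2]));print(f(r.x).reshape(-1,2))
B=bed(r.x)
for y in(-.054,0,.054):print("place",(B@[0,y,.0525,1])[:3])
for X in[(-.065,-.083,.03),(-.065,.083,.03),(-.041,-.083,.03),(-.041,.083,.03),(.026,-.054,.042),(.026,0,.042),(.026,.054,.042),(.021,-.092,.066),(.021,.092,.066)]:print(X,proj(p,(B@np.append(X,1))[:3]))
i=p["frame"][70:290,130:370];cv2.imwrite("pics/c4.png",cv2.resize(i,None,fx=2.7,fy=2.7,interpolation=cv2.INTER_CUBIC)[:,:,::-1])
E
```

```text
[ 0.5657 -0.3735 -0.6065] -34.75007192479403
[[-3.7756 -1.6272]
 [ 0.1076 -0.78  ]
 [ 0.0692 10.7437]
 [-4.2823  0.0745]
 [ 2.3114 -0.577 ]
 [ 1.5325 -1.61  ]
 [ 1.1055  2.2917]]
place [ 0.5202 -0.4077  0.0953]
place [ 0.551  -0.3633  0.0953]
place [ 0.5817 -0.3189  0.0953]
(-0.065, -0.083, 0.03) [167.2994 107.3557]
(-0.065, 0.083, 0.03) [333.587  125.1016]
(-0.041, -0.083, 0.03) [164.4933 131.2844]
(-0.041, 0.083, 0.03) [331.5882 148.741 ]
(0.026, -0.054, 0.042) [184.2368 202.084 ]
(0.026, 0, 0.042) [241.7736 207.7275]
(0.026, 0.054, 0.042) [298.6987 213.3111]
(0.021, -0.092, 0.066) [135.5032 191.6312]
(0.021, 0.092, 0.066) [346.6225 212.4498]
```

View pics/c4.png

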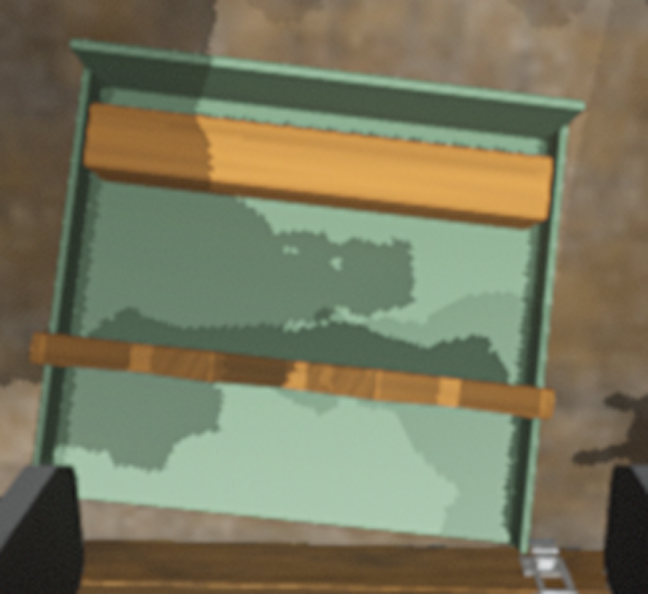

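The comb's light notch bottoms, at image (184,202), (240,208) and (297,214), match the fit within 2 px. Now I'll fetch the bolt from demagnetiser place 2 with the same pose I released it in.

```bash
python3 -m handwheel '[[[0,0,0,-25,29,0,100],[0,0,0,-50,58,0,100],[0,0,0,-75,87,0,100],[0,0,0,-100,116,0,100],[0,0,0,-125,145,0,100],[0,0,0,-125,145,0,100],[0,0,0,-125,145,-40,100],[0,0,0,-125,145,-70,100],[0,0,0,-125,145,-90,100],[0,0,0,-125,145,-90,100]]]' 80
python3 dm.py w13.png
```

```text
clock: 27.38
position: [0.4232, -0.2031, 0.1746]
eef_rot: [-0.003, 0.248, 0.969, 0.001]
ft_force: [-1.1, -0.1, -0.1]
gripper_width: 0.052
grasp_force: 0.0
tcp [ 0.4244 -0.204   0.1768] tooly 61.3
bolt_c_mid [ 74. 234.] 0.69 [ 0.3727 -0.2603  0.1708]
bolt_c_nut [ 65. 154.] 0.96 [ 0.3449 -0.243   0.1708]
demag_place0 [167. 235.] 0.95 [ 0.4074 -0.2578  0.1075]
start_top [366. 179.] 0.73 [ 0.4484 -0.1308  0.07  ]
demag [197. 187.] 0.61 [ 0.4076 -0.2586  0.    ]
demag [ 68. 157.] 0.49 [ 0.3277 -0.3458  0.    ]
```

View pics/w13.png

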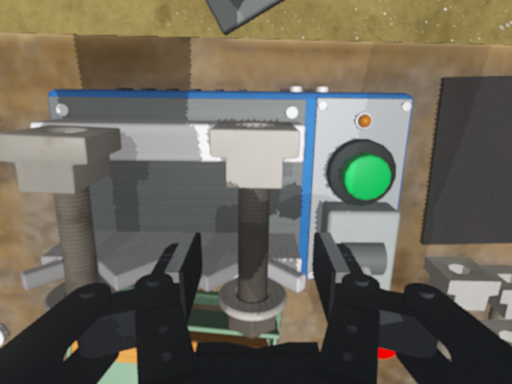

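The bolt is centred between the fingers and still seated. I'll descend and grip.

```bash
python3 -m handwheel '[[[0,0,0,2,-2,-20,100],[0,0,0,2,-2,-40,100],[0,0,0,2,-2,-54,100],[0,0,0,2,-2,-59,100],[0,0,0,2,-2,-59,100],[0,0,0,2,-2,-59,255],[0,0,0,2,-2,-59,255],[0,0,0,2,-2,-59,255],[0,0,0,2,-2,-59,255],[0,0,0,2,-2,-59,255]]]' 90
python3 -m handwheel '[[[0,0,0,0,0,0,255],[0,0,0,0,0,30,255],[0,0,0,0,0,65,255],[0,0,0,0,0,100,255],[0,0,0,0,0,133,255],[0,0,0,0,0,133,255]]]'
```

```text
clock: 28.62
position: [0.4291, -0.2088, 0.1206]
eef_rot: [0.001, 0.248, 0.969, -0.001]
ft_force: [-1.0, -0.1, 6.0]
gripper_width: 0.0161
grasp_force: 87.9
clock: 29.12
position: [0.4312, -0.2095, 0.2586]
eef_rot: [0.005, 0.248, 0.969, -0.002]
ft_force: [2.0, -0.8, -4.7]
gripper_width: 0.0162
grasp_force: 89.5
```

```bash
cat > tgt.py <<'E'
from rack import *
import sys
# args: place y, offset along bx of mid from TCP, axis ahead of TCP, hover
V=[.5655,-.374,np.radians(-34.6)]
y,ox,oz,hv=map(float,sys.argv[1:5])
B=bed(V);T=tool()
Rg=B[:3,:3]@np.diag([-1,1,-1.])   # tool x to front, y = bed y, z = -bed z
P=(B@[-ox,y,.0525+oz+hv,1])[:3]
print("tcp",T[:3,3],"target",P,"shift mm",(P-T[:3,3])*1000,"turn deg",np.degrees(R.from_matrix(Rg@T[:3,:3].T).as_rotvec()))
E
python3 tgt.py .054 .0065 .013 .1
```

```text
tcp [ 0.4312 -0.2095  0.2586] target [ 0.5445 -0.2939  0.1993] shift mm [113.3803 -84.4521 -59.3138] turn deg [-10.1529 -16.5183  -5.814 ]
```

```bash
python3 -m handwheel '[[[0,0,0,30,-22,0,255],[0,0,0,60,-45,0,255],[0,0,0,90,-67,0,255],[-3.4,-5.5,-2,113,-84,0,255],[-6.8,-11,-4,113,-84,-20,255],[-10.1,-16.5,-5.8,113,-84,-40,255],[-10.1,-16.5,-5.8,113,-84,-59,255],[-10.1,-16.5,-5.8,113,-84,-59,255],[-10.1,-16.5,-5.8,113,-84,-59,255]]]'
python3 tgt.py .054 .0065 .013 .02
python3 - <<'E'
from rack import *
p=snap("wrist");save(p,"w14.png");T=tool();V=[.5655,-.374,np.radians(-34.6)];B=bed(V)
for y in(-.054,0,.054):print("pred notch px",proj(p,(B@[.021,y,.042,1])[:3]))
for m in mark_of("bolt_a_mid",p)+mark_of("bolt_a_nut",p)+mark_of("bolt_c_nut",p):print(np.round(m["at"]),m["confidence"])
Ti=T.copy()
for X in[(.0065,0,.013),(-.0065,0,.013),(.0465,0,.013)]:print(X,proj(p,(T@np.append(X,1))[:3]))
E
```

```text
clock: 29.87
position: [0.5357, -0.2878, 0.1867]
eef_rot: [0.153, 0.293, 0.942, -0.047]
ft_force: [1.1, -0.5, -4.8]
gripper_width: 0.0165
grasp_force: 89.0
tcp [ 0.5357 -0.2878  0.1867] target [ 0.5671 -0.3095  0.1241] shift mm [ 31.4079 -21.7254 -62.5647] turn deg [-0.9241 -1.2222 -0.0513]
pred notch px [118.6176 246.7938]
pred notch px [188.1729 246.6922]
pred notch px [257.6883 246.5906]
(0.0065, 0, 0.013) [258.6714 261.064 ]
(-0.0065, 0, 0.013) [258.6602 287.1891]
(0.0465, 0, 0.013) [258.7097 171.8032]
```

View pics/w14.png

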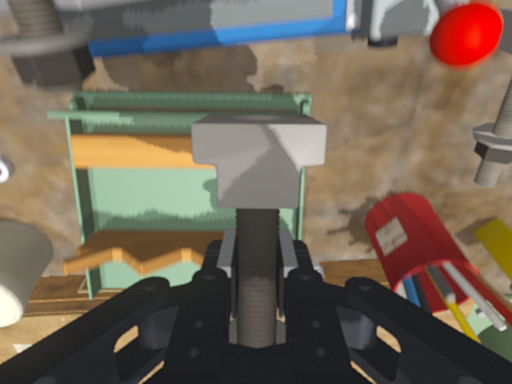

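The notches, at about (119,246) and (189,247), match the prediction, and the held bolt is in line with place 2. Descending.

```bash
python3 -m handwheel '[[[-0.9,-1.2,0,10,-7,-15,255],[-0.9,-1.2,0,20,-13,-33,255],[-0.9,-1.2,0,26,-18,-48,255],[-0.9,-1.2,0,31,-22,-63,255],[-0.9,-1.2,0,31,-22,-63,255],[-0.9,-1.2,0,31,-22,-63,255]]]'
python3 tgt.py .054 .0065 .013 .004
```

```text
clock: 30.57
position: [0.5734, -0.3146, 0.1307]
eef_rot: [0.173, 0.292, 0.939, -0.054]
ft_force: [-0.7, -0.0, -4.6]
gripper_width: 0.0164
grasp_force: 89.0
tcp [ 0.5734 -0.3146  0.1307] target [ 0.5716 -0.3126  0.1091] shift mm [ -1.7811   2.0186 -21.5948] turn deg [ 0.4765  0.7103 -0.0158]
```

```bash
python3 -m handwheel '[[[0,0,0,-1,1,-6,255],[0,0,0,-2,2,-12,255],[0,0,0,-2,2,-17,255],[0,0,0,-2,2,-21,255],[0,0,0,-2,2,-21,255],[0,0,0,-2,2,-21,255]]]'
python3 -m handwheel '[[[0,0,0,0,0,-1,255],[0,0,0,0.3,0,-2,255],[0,0,0,0.6,0,-3,255],[0,0,0,0.6,0,-3,255]]]'
python3 tgt.py .054 .0065 .013 .0
```

```text
clock: 31.07
position: [0.57, -0.3115, 0.1087]
eef_rot: [0.172, 0.292, 0.939, -0.054]
ft_force: [-0.8, 0.1, -5.1]
gripper_width: 0.0163
grasp_force: 89.0
clock: 31.4
position: [0.571, -0.3118, 0.106]
eef_rot: [0.173, 0.292, 0.939, -0.054]
ft_force: [0.2, 1.0, -5.1]
gripper_width: 0.0164
grasp_force: 89.0
tcp [ 0.571  -0.3118  0.106 ] target [ 0.5727 -0.3134  0.1053] shift mm [ 1.6963 -1.5424 -0.7076] turn deg [ 0.4685  0.6955 -0.023 ]
```

```bash
python3 -m handwheel '[[[0,0,0,0.5,0,-1,255],[0,0,0,0.8,-0.5,-2,255],[0,0,0,0.8,-0.5,-2,255]]]'
python3 -m handwheel '[[[0,0,0,0.3,0,-1,255],[0,0,0,0.6,-0.4,-2,255],[0,0,0,0.6,-0.4,-2,255]]]'
```

```text
clock: 31.65
position: [0.5718, -0.3124, 0.1049]
eef_rot: [0.173, 0.293, 0.939, -0.054]
ft_force: [-3.5, 2.0, 0.5]
gripper_width: 0.0159
grasp_force: 90.5
clock: 31.9
position: [0.572, -0.3128, 0.1045]
eef_rot: [0.173, 0.293, 0.939, -0.054]
ft_force: [-12.5, 7.5, 15.3]
gripper_width: 0.016
grasp_force: 92.5
```

Contact came at the predicted height. I'll release and back off along the bed normal.

```bash
python3 -m handwheel '[[[0,0,0,-0.5,0.3,1,255],[0,0,0,-0.5,0.3,1,150],[0,0,0,-0.5,0.3,1,100],[0,0,0,-0.5,0.3,1,100],[0,0,0,-0.5,0.3,1,100],[0,0,0,-8,6,27,100],[0,0,0,-17,12,57,100],[0,0,0,-26,18,86,100],[0,0,0,-26,18,86,100],[0,0,0,-26,18,86,100]]]'
python3 - <<'E'
from rack import *
p=snap("wrist");save(p,"w15.png");T=tool();B=bed([.5655,-.374,np.radians(-34.6)])
print("pred mid",proj(p,(B@[0,.054,.0525,1])[:3]),"nut",proj(p,(B@[-.053,.054,.0525,1])[:3]))
for m in mark_of("bolt_a_mid",p)+mark_of("bolt_c_mid",p)+mark_of("bolt_a_nut",p)+mark_of("bolt_c_nut",p):print(np.round(m["at"]),m["confidence"])
E
```

```text
clock: 32.73
position: [0.548, -0.2957, 0.1912]
eef_rot: [0.176, 0.292, 0.939, -0.055]
ft_force: [0.4, -0.1, -0.8]
gripper_width: 0.0519
grasp_force: 0.0
pred mid [257.2651 200.1191] nut [257.2282 124.9956]
[180. 200.] 0.52
```

View pics/w15.png

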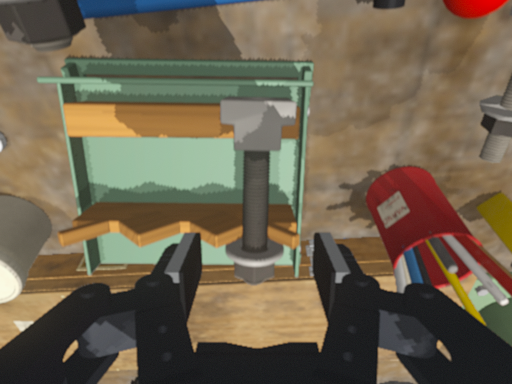

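The bolt is seated in rack place 2: nut on the ledge at (258,120), stud in the notch. That was my 19th picture viewed, already over the limit of 14, so I'll look at no more and work from numbers. Next is the bolt at demagnetiser place 0.

```bash
cat > lvl.py <<'E'
from h import *
import sys
np.set_printoptions(precision=1,suppress=True)
x,y,z,ty=map(float,sys.argv[1:5]);T=tool();a=np.radians(ty)
Rg=np.array([[-np.sin(a),np.cos(a),0],[np.cos(a),np.sin(a),0],[0,0,-1]])
Y=np.array([np.cos(a),np.sin(a),0]);Z=np.array([0,0,-1.]);Rg=np.c_[np.cross(Y,Z),Y,Z]
print("shift",(np.array([x,y,z])-T[:3,3])*1000,"turn",np.degrees(R.from_matrix(Rg@T[:3,:3].T).as_rotvec()))
p=snap("wrist")
for q in("bolt_c_mid","bolt_c_nut"):
    for m in mark_of(q,p):print(q,np.round(m["at"]),round(m["confidence"],2),at_z(p,m["at"],.1075)*1000)
E
python3 lvl.py .3735 -.3 .2 60.8
```

```text
shift [-172.2   -5.7   13.8] turn [10.9 17.6  5.3]
bolt_c_mid [256. 127.] 0.75 [ 523.2 -279.9  107.5]
```

```bash
python3 -m handwheel '[[[0,0,0,0,0,40,100],[3.6,5.9,1.8,-30,0,55,100],[7.2,11.8,3.6,-65,-1,55,100],[10.9,17.6,5.3,-105,-3,55,100],[10.9,17.6,5.3,-140,-4,40,100],[10.9,17.6,5.3,-172,-6,14,100],[10.9,17.6,5.3,-172,-6,14,100],[10.9,17.6,5.3,-172,-6,14,100]]]'
python3 lvl.py .3735 -.3 .117 60.8
```

```text
clock: 33.8
position: [0.3699, -0.2977, 0.1981]
eef_rot: [-0.003, 0.253, 0.967, 0.002]
ft_force: [1.6, -0.5, 0.5]
gripper_width: 0.0521
grasp_force: 0.0
shift [  3.6  -2.3 -81.1] turn [-0.3 -0.3  0.2]
bolt_c_mid [255. 221.] 0.88 [ 380.5 -305.6  107.5]
bolt_c_nut [254. 148.] 0.68 [ 336.8 -281.4  107.5]
```

```bash
python3 -m handwheel '[[[0,0,0,2,-2,-25,100],[0,0,0,2,-2,-50,100],[0,0,0,2,-2,-70,100],[0,0,0,2,-2,-80,100],[0,0,0,2,-2,-80,100],[0,0,0,2,-2,-80,255],[0,0,0,2,-2,-80,255],[0,0,0,2,-2,-80,255],[0,0,0,2,-2,-80,255],[0,0,0,2,-2,-80,255]]]' 90
python3 -m handwheel '[[[0,0,0,0,0,0,255],[0,0,0,0,0,30,255],[0,0,0,0,0,65,255],[0,0,0,0,0,100,255],[0,0,0,0,0,140,255],[0,0,0,0,0,140,255]]]'
python3 lvl.py .4 -.3 .2 60.8
```

```text
clock: 34.78
position: [0.3781, -0.3036, 0.1242]
eef_rot: [0.003, 0.252, 0.968, -0.001]
ft_force: [2.2, 1.5, 6.6]
gripper_width: 0.0163
grasp_force: 87.8
clock: 35.28
position: [0.3789, -0.3054, 0.27]
eef_rot: [0.006, 0.252, 0.968, -0.004]
ft_force: [1.3, -1.1, -5.8]
gripper_width: 0.0158
grasp_force: 89.7
shift [ 21.1   5.4 -70. ] turn [0.6 0.6 0. ]
bolt_c_mid [256. 262.] 0.93 [ 454.8 -350.2  107.5]
bolt_c_nut [259. 156.] 0.8 [ 366.7 -297.8  107.5]
```

```bash
python3 tgt.py -.054 0 .0165 .1
```

```text
tcp [ 0.3762 -0.3026  0.2616] target [ 0.4873 -0.3856  0.2048] shift mm [111.0527 -83.0283 -56.7648] turn deg [-10.4745 -16.8941  -5.3233]
```

```bash
python3 -m handwheel '[[[0,0,0,30,-22,0,255],[0,0,0,60,-45,0,255],[0,0,0,90,-67,0,255],[-3.5,-5.6,-1.8,111,-83,0,255],[-7,-11.2,-3.6,111,-83,-20,255],[-10.5,-16.9,-5.3,111,-83,-40,255],[-10.5,-16.9,-5.3,111,-83,-57,255],[-10.5,-16.9,-5.3,111,-83,-57,255],[-10.5,-16.9,-5.3,111,-83,-57,255]]]'
python3 - <<'E'
from rack import *
p=snap("wrist");T=tool();B=bed([.5655,-.374,np.radians(-34.6)])
for n in("bolt_a_mid","bolt_c_mid","bolt_a_nut","bolt_c_nut"):
  for m in mark_of(n,p):
    o,d=ray(p,m["at"]);Ti=np.linalg.inv(T);o=(Ti@np.append(o,1))[:3];d=Ti[:3,:3]@d
    print(n,np.round(m["at"]),round(m["confidence"],2),"tool",[o+d*(z-o[2])/d[2] for z in(.013,.0165)])
for m in mark_of("rack_place0",p):print("rp",np.round(m["at"]),round(m["confidence"],2))
for y in(-.054,0,.054):print(proj(p,(B@[0,y,.0525,1])[:3]))
E
python3 tgt.py -.054 0 .0165 .02
```

```text
clock: 36.18
position: [0.481, -0.3793, 0.1959]
eef_rot: [0.157, 0.293, 0.942, -0.047]
ft_force: [1.2, 0.1, -5.3]
gripper_width: 0.0162
grasp_force: 89.2
bolt_c_mid [257. 263.] 0.73 tool [array([0.0058, 0.0002, 0.013 ]), array([0.0038, 0.0002, 0.0165])]
bolt_c_nut [257. 158.] 0.64 tool [array([0.0524, 0.0003, 0.013 ]), array([0.0517, 0.0003, 0.0165])]
rp [396. 207.] 0.87
rp [326. 210.] 0.61
[255.3447 209.8262]
[328.273  209.6113]
[401.1173 209.3966]
tcp [ 0.4889 -0.3873  0.2071] target [ 0.5098 -0.4012  0.1296] shift mm [ 20.8898 -13.8549 -77.4473] turn deg [ 0.1817  0.1424 -0.0246]
```

```bash
python3 -m handwheel '[[[0,0,0,6,-4,-20,255],[0,0,0,12,-8,-40,255],[0,0,0,18,-12,-58,255],[0,0,0,23,-16,-72,255],[0,0,0,23,-16,-76,255],[0,0,0,23,-16,-76,255],[0,0,0,23,-16,-76,255],[0,0,0,23,-16,-76,255]]]'
python3 tgt.py -.054 -.003 .0165 .004
```

```text
clock: 37.15
position: [0.5111, -0.4025, 0.1309]
eef_rot: [0.167, 0.293, 0.94, -0.052]
ft_force: [0.2, 0.3, -6.0]
gripper_width: 0.0156
grasp_force: 89.3
tcp [ 0.5111 -0.4025  0.1309] target [ 0.5166 -0.4059  0.1156] shift mm [  5.4575  -3.3876 -15.2815] turn deg [ 0.145   0.1241 -0.024 ]
```

```bash
python3 -m handwheel '[[[0,0,0,2,-1,-5,255],[0,0,0,4,-2,-10,255],[0,0,0,5,-3,-15,255],[0,0,0,5,-3,-15,255],[0,0,0,5,-3,-15,255]]]'
python3 -m handwheel '[[[0,0,0,0.3,0,-1,255],[0,0,0,0.6,-0.4,-2,255],[0,0,0,1,-0.6,-3,255],[0,0,0,1,-0.6,-3,255]]]'
python3 -m handwheel '[[[0,0,0,0.3,0,-1,255],[0,0,0,0.6,-0.4,-2,255],[0,0,0,0.6,-0.4,-2,255]]]'
```

```text
clock: 37.57
position: [0.5149, -0.4042, 0.1132]
eef_rot: [0.165, 0.293, 0.94, -0.051]
ft_force: [-0.5, -0.5, -5.2]
gripper_width: 0.0159
grasp_force: 89.3
clock: 37.9
position: [0.5162, -0.4057, 0.1117]
eef_rot: [0.166, 0.293, 0.94, -0.052]
ft_force: [-3.9, 0.3, -2.2]
gripper_width: 0.0161
grasp_force: 90.3
clock: 38.15
position: [0.5164, -0.4062, 0.1112]
eef_rot: [0.166, 0.293, 0.94, -0.053]
ft_force: [-10.4, 5.9, 10.9]
gripper_width: 0.016
grasp_force: 92.3
```

Contact is at the predicted height (0.111 m), so I'll release and check with the networks.

```bash
python3 -m handwheel '[[[0,0,0,-0.5,0.3,1,255],[0,0,0,-0.5,0.3,1,150],[0,0,0,-0.5,0.3,1,100],[0,0,0,-0.5,0.3,1,100],[0,0,0,-0.5,0.3,1,100],[0,0,0,-8,6,27,100],[0,0,0,-17,12,57,100],[0,0,0,-26,18,86,100],[0,0,0,-26,18,86,100],[0,0,0,-26,18,86,100]]]'
cat > chk.py <<'E'
from rack import *
B=bed([.5655,-.374,np.radians(-34.6)]);Bi=np.linalg.inv(B)
for n in("wrist","top"):
  p=snap(n)
  for q in("bolt_a_mid","bolt_c_mid","bolt_a_nut","bolt_c_nut"):
    for m in mark_of(q,p):
      o,d=ray(p,m["at"]);o=(Bi@np.append(o,1))[:3];d=Bi[:3,:3]@d
      print(n,q,np.round(m["at"]),round(m["confidence"],2),"bed",o+d*(.0525-o[2])/d[2])
  for q in("power_tip","start_top"):
    for m in mark_of(q,p):print(n,q,np.round(m["at"]),round(m["confidence"],2),at_z(p,m["at"],.127 if q[0]=="p" else .076))
print(tool()[:3,3])
E
python3 chk.py; python3 lvl.py .54 -.187 .24 61
```

```text
clock: 38.98
position: [0.4925, -0.3891, 0.1984]
eef_rot: [0.169, 0.292, 0.94, -0.053]
ft_force: [-0.1, -0.2, -0.5]
gripper_width: 0.0519
grasp_force: 0.0
wrist bolt_c_mid [256. 192.] 0.71 bed [ 0.0035 -0.0554  0.0525]
wrist bolt_c_nut [256. 127.] 0.62 bed [-0.0434 -0.0551  0.0525]
wrist power_tip [317. 169.] 0.64 [ 0.5081 -0.3593  0.127 ]
top bolt_c_mid [349. 181.] 0.62 bed [-0.0069 -0.0545  0.0525]
top bolt_a_nut [351. 176.] 0.15 bed [ 0.0065 -0.0522  0.0525]
top bolt_c_nut [342. 189.] 0.62 bed [-0.039  -0.0538  0.0525]
top power_tip [352. 177.] 0.67 [ 0.5204 -0.4059  0.127 ]
top power_tip [271. 180.] 0.57 [ 0.5089 -0.1769  0.127 ]
top start_top [255. 204.] 0.53 [ 0.4422 -0.1315  0.076 ]
[ 0.491  -0.3877  0.195 ]
shift [ 49.  200.7  45. ] turn [10.6 17.   5.5]
bolt_c_mid [253. 202.] 0.58 [ 516.2 -409.6  107.5]
bolt_c_nut [406. 194.] 0.23 [ 568.8 -321.5  107.5]
```

```bash
python3 - <<'E'
from rack import *
B=bed([.5655,-.374,np.radians(-34.6)])
p=snap("wrist")
for q in("bolt_a_mid","bolt_c_mid"):
  for o in outline_of(q,p):print(q,np.round(o["bbox"]),round(o["confidence"],2))
for y in(-.054,.054):
  for x in(-.068,-.065,-.061,-.055): print(y,"end",x,"top",proj(p,(B@[x,y,.075,1])[:3]),"bot",proj(p,(B@[x,y,.030,1])[:3]))
  for x in(.060,.065,.070):print(y,"tail",x,proj(p,(B@[x,y,.0525-.016,1])[:3]),proj(p,(B@[x,y,.0525+.016,1])[:3]))
  for x in(-.065,-.041): print("ledge",proj(p,(B@[x,0,.03,1])[:3]))
  print("comb front",proj(p,(B@[.021,0,.042,1])[:3]))
print([ (np.round(m["at"]),m["confidence"]) for m in mark_of("rack_place1",p)])
# brightness profile of ledge in free middle column
c=int(proj(p,(B@[-.05,0,.03,1])[:3])[0]); print(c,[(r,tuple(p["frame"][r,c])) for r in range(70,150,4)])
c2=int(proj(p,(B@[-.05,-.054,.0525,1])[:3])[0]); print(c2,[(r,tuple(int(v) for v in p["frame"][r,c2])) for r in range(70,160,4)])
E
```

```text
bolt_c_mid [220. 106. 293. 290.] 0.61
-0.054 end -0.068 top [257.5471  95.5966] bot [257.4274  94.2039]
-0.054 end -0.065 top [257.5481 100.852 ] bot [257.4287  98.5129]
-0.054 end -0.061 top [257.5495 107.7879] bot [257.4303 104.2102]
-0.054 end -0.055 top [257.5515 118.0416] bot [257.4328 112.655 ]
-0.054 tail 0.06 [257.4879 257.9647] [257.5655 279.9661]
-0.054 tail 0.065 [257.4894 263.4532] [257.5668 286.0289]
-0.054 tail 0.07 [257.4909 268.8838] [257.568  292.0194]
ledge [332.1547  98.4531]
ledge [330.0748 131.844 ]
comb front [328.3308 215.6318]
0.054 end -0.068 top [440.8559  95.4496] bot [407.4266  94.0834]
0.054 end -0.065 top [440.0519 100.7063] bot [406.8884  98.3933]
0.054 end -0.061 top [438.9909 107.6439] bot [406.1768 104.0918]
0.054 end -0.055 top [437.4223 117.9002] bot [405.1221 112.5384]
0.054 tail 0.06 [390.4956 257.873 ] [407.7855 279.8649]
0.054 tail 0.065 [389.7914 263.3625] [406.8872 285.9288]
0.054 tail 0.07 [389.0947 268.7941] [405.9996 291.9206]
ledge [332.1547  98.4531]
ledge [330.0748 131.844 ]
comb front [328.3308 215.6318]
[(array([255., 197.]), 0.82), (
[... 944 characters left out ...]
(135))), (138, (np.uint8(136), np.uint8(166), np.uint8(137))), (142, (np.uint8(136), np.uint8(165), np.uint8(139))), (146, (np.uint8(135), np.uint8(166), np.uint8(139)))]
257 [(70, (73, 93, 75)), (74, (143, 177, 149)), (78, (83, 108, 85)), (82, (108, 132, 110)), (86, (97, 119, 98)), (90, (80, 100, 82)), (94, (80, 99, 81)), (98, (81, 74, 54)), (102, (121, 85, 47)), (106, (114, 81, 49)), (110, (111, 109, 102)), (114, (159, 155, 146)), (118, (161, 157, 148)), (122, (160, 155, 146)), (126, (167, 163, 153)), (130, (171, 167, 157)), (134, (171, 167, 156)), (138, (134, 130, 121)), (142, (133, 130, 121)), (146, (134, 131, 123)), (150, (133, 130, 122)), (154, (132, 128, 120)), (158, (131, 128, 119))]
```

The rack fit checks out: the ledge shows at rows 100–132 against 98–132 predicted. The second bolt's nut centre is about 44–46 mm down-slope, which is in range. Next I'll switch the power off, pushing from behind the lever.

```bash
python3 -m handwheel '[[[0,0,0,0,0,40,255],[3.5,5.6,1.8,0,20,65,255],[7,11.3,3.6,15,55,65,255],[10.6,17,5.5,30,90,65,255],[10.6,17,5.5,45,125,65,255],[10.6,17,5.5,55,160,65,255],[10.6,17,5.5,62,195,65,255],[10.6,17,5.5,62,195,65,255],[10.6,17,5.5,62,195,65,255]]]'
python3 chk.py; python3 lvl.py .5535 -.193 .135 61
```

```text
clock: 40.78
position: [0.5535, -0.191, 0.2601]
eef_rot: [0.0, 0.249, 0.969, 0.0]
ft_force: [-0.3, 0.5, 0.6]
gripper_width: -0.0002
grasp_force: 0.0
wrist bolt_c_mid [ 37. 257.] 0.7 bed [ 0.0056 -0.0558  0.0525]
wrist bolt_c_mid [ 98. 257.] 0.3 bed [0.0004 0.0005 0.0525]
wrist bolt_c_nut [ 45. 203.] 0.97 bed [-0.0463 -0.0552  0.0525]
wrist bolt_c_nut [256.  21.] 0.64 bed [-0.2481  0.1283  0.0525]
wrist start_top [256.  23.] 0.62 [ 0.4432 -0.1321  0.076 ]
top bolt_a_mid [337. 166.] 0.32 bed [ 0.0071 -0.0006  0.0525]
top bolt_c_mid [350. 178.] 0.79 bed [ 0.0002 -0.0532  0.0525]
top bolt_c_nut [343. 192.] 0.68 bed [-0.0447 -0.0582  0.0525]
top bolt_c_nut [297. 216.] 0.49 bed [-0.1876  0.0082  0.0525]
[ 0.5529 -0.1928  0.2601]
shift [   0.6   -0.2 -125.1] turn [-0.  0.  0.]
bolt_c_mid [ 38. 257.] 0.67 [ 520.6 -404.   107.5]
bolt_c_nut [ 47. 205.] 0.64 [ 484.7 -364.7  107.5]
```

```bash
cat > ball.py <<'E'
from h import *
np.set_printoptions(precision=4,suppress=True)
for n in("wrist","top"):
    p=snap(n);f=p["frame"].astype(int);m=((f[...,0]>130)&(f[...,1]<60)&(f[...,2]<60)).astype(np.uint8)
    k,l,s,c=cv2.connectedComponentsWithStats(m)
    for i in range(1,k):
        if s[i,4]>15:print(n,s[i],c[i],at_z(p,c[i],.127))
E
python3 ball.py
```

```text
wrist [243 116  32  33 761] [258.4113 132.2799] [ 0.5173 -0.1722  0.127 ]
wrist [293 260  28  19 212] [305.6462 267.3349] [ 0.6377 -0.1927  0.127 ]
```

```bash
python3 -m handwheel '[[[0,0,0,0,0,-35,255],[0,0,0,0,0,-70,255],[0,0,0,0,0,-100,255],[0,0,0,0,0,-120,255],[0,0,0,0,0,-125,255],[0,0,0,0,0,-125,255]]]'
python3 -m handwheel '[[[0,0,0,-10,6,0,255],[0,0,0,-20,11,0,255],[0,0,0,-30,17,0,255],[0,0,0,-38,21,0,255],[0,0,0,-46,26,0,255],[0,0,0,-52,29.5,0,255],[0,0,0,-57,32,0,255],[0,0,0,-57,32,0,255]]]'
```

```text
clock: 42.23
position: [0.5516, -0.192, 0.1334]
eef_rot: [-0.002, 0.251, 0.968, 0.001]
ft_force: [0.9, 0.1, 0.4]
gripper_width: 0.0002
grasp_force: 0.0
clock: 42.9
position: [0.4952, -0.1602, 0.1357]
eef_rot: [0.0, 0.25, 0.968, 0.0]
ft_force: [0.4, -0.9, 0.4]
gripper_width: 0.0002
grasp_force: 0.0
```

```bash
python3 -m handwheel '[[[0,0,0,-3,2,0,255],[0,0,0,-6,3.5,0,255],[0,0,0,-6,3.5,0,255]]]'
python3 -m handwheel '[[[0,0,0,15,-8,0,255],[0,0,0,30,-17,20,255],[0,0,0,40,-22,60,255],[0,0,0,40,-22,100,255],[0,0,0,40,-22,130,255],[0,0,0,40,-22,130,255]]]'
python3 ball.py; python3 chk.py
```

```text
clock: 43.15
position: [0.4922, -0.1585, 0.1357]
eef_rot: [0.003, 0.251, 0.968, -0.0]
ft_force: [5.1, -3.9, -3.2]
gripper_width: 0.0002
grasp_force: 3.1
clock: 43.65
position: [0.5328, -0.1806, 0.2718]
eef_rot: [0.005, 0.251, 0.968, -0.001]
ft_force: [1.4, -0.3, -0.1]
gripper_width: 0.0
grasp_force: 0.0
wrist [242  73  32  33 742] [257.4461  89.248 ] [ 0.471  -0.1462  0.127 ]
wrist [295 269  22  16 134] [305.6791 276.1194] [ 0.6346 -0.187   0.127 ]
wrist bolt_c_mid [ 46. 278.] 0.71 bed [ 0.0058 -0.057   0.0525]
wrist bolt_c_nut [ 56. 225.] 0.87 bed [-0.0468 -0.0539  0.0525]
wrist power_tip [256.  97.] 0.97 [ 0.4722 -0.1485  0.127 ]
wrist start_top [256.  55.] 0.85 [ 0.4426 -0.1323  0.076 ]
top bolt_c_mid [349. 176.] 0.92 bed [ 0.0035 -0.0466  0.0525]
top bolt_c_nut [342. 188.] 0.77 bed [-0.038  -0.052   0.0525]
[ 0.5299 -0.1792  0.2651]
```

```bash
python3 - <<'E'
from rack import *
B=bed([.5655,-.374,np.radians(-34.6)])
for n in("wrist","top"):
  p=snap(n)
  for y in(-.054,0,.054):
    o=[]
    for X in[(-.0755,y,.06),(-.05,y,.075),(-.05,y-.018,.075),(-.05,y+.018,.075),(-.02,y,.062),(0,y,.062),(.012,y,.062),(.045,y,.07)]:
        u=np.round(proj(p,(B@np.append(X,1))[:3])).astype(int)
        o.append(tuple(int(v) for v in p["frame"][u[1],u[0]]) if 0<=u[0]<512 and 0<=u[1]<384 else None)
    print(n,y,o)
E
```

```text
wrist -0.054 [(89, 110, 90), (230, 226, 216), (233, 228, 218), (242, 237, 227), (165, 156, 141), (158, 150, 136), (153, 144, 130), (113, 110, 105)]
wrist 0 [(103, 125, 104), (233, 178, 95), (108, 103, 94), (171, 125, 68), (161, 194, 164), (85, 106, 87), (77, 59, 37), (33, 34, 34)]
wrist 0.054 [(90, 112, 93), (156, 152, 144), (231, 175, 94), (81, 79, 73), (97, 92, 83), (37, 43, 40), (34, 37, 35), (101, 95, 86)]
top -0.054 [(185, 227, 187), (255, 254, 249), (255, 255, 255), (255, 255, 254), (170, 161, 145), (184, 173, 154), (194, 182, 164), (188, 185, 170)]
top 0 [(112, 139, 116), (176, 115, 71), (251, 189, 117), (169, 113, 68), (178, 220, 179), (181, 221, 183), (185, 224, 186), (181, 224, 184)]
top 0.054 [(113, 142, 116), (174, 172, 157), (104, 88, 73), (121, 120, 114), (96, 88, 81), (84, 77, 72), (85, 80, 75), (95, 92, 81)]
```

```bash
python3 tgt.py .054 0 .013 .1; cat > scan.py <<'E'
from rack import *
B=bed([.5655,-.374,np.radians(-34.6)])
import sys
for n in sys.argv[1:]:
  p=snap(n);f=p["frame"].astype(int)
  for x,z in((-.055,.075),(-.015,.0525),(.01,.0525)):
    s=""
    for k in range(-84,90,3):
        u=np.round(proj(p,(B@[x,k/1000,z,1])[:3])).astype(int)
        if not(0<=u[0]<512 and 0<=u[1]<384): s+="?";continue
        c=f[u[1],u[0]]; s+="O" if c[0]-c[2]>45 else "g" if c[1]-c[0]>5 and c[1]-c[2]>2 else "B" if max(c)<50 else "s"
    print(n,x,s)
  for q in("bolt_a_mid","bolt_a_nut","bolt_c_mid"):
    for m in mark_of(q,p):
      o,d=ray(p,m["at"]);Bi=np.linalg.inv(B);o=(Bi@np.append(o,1))[:3];d=Bi[:3,:3]@d
      print(n,q,np.round(m["at"]),round(m["confidence"],2),"bed",o+d*(.0525-o[2])/d[2])
E
python3 scan.py top wrist
```

```text
tcp [ 0.53   -0.1792  0.2651] target [ 0.5496 -0.2974  0.2015] shift mm [  19.5773 -118.2234  -63.6057] turn deg [-10.5652 -16.9763  -5.5268]
top -0.055 gOOsssssssssssssssgggsgggggggggggsgggggsssssssssssssssgggg
top -0.015 gggggggssssssgggggggggggggggggggggggggggggggsssssggggggggg
top 0.01 ggggggggsssssgggggggggggggggggggggggggggggggsssssggggggggg
top bolt_a_nut [298. 217.] 0.34 bed [-0.1896  0.0031  0.0525]
top bolt_c_mid [350. 177.] 0.91 bed [ 0.0028 -0.0492  0.0525]
wrist -0.055 OOOsssssssssssssssssssssOOOOOOOOOOOOOOOOOOssssssssssssOOOO
wrist -0.015 ssssggsssssssgggggggggggggggggggggggggggggggsssssggggggggg
wrist 0.01 sssgggsssssssssssssssssssssssssssssssssssBBBBBBBBBBBBBBBBB
wrist bolt_a_nut [ 47. 275.] 0.7 bed [ 0.001  -0.0565  0.0525]
wrist bolt_a_nut [ 47. 280.] 0.53 bed [ 0.0065 -0.0556  0.0525]
wrist bolt_a_nut [165.  93.] 0.36 bed [-0.192   0.0392  0.0525]
wrist bolt_c_mid [ 49. 278.] 0.64 bed [ 0.0045 -0.0546  0.0525]
```

Both studs lie at y = ±54 mm on the rack bed, the lever is back to off, and the gripper is clear of everything. Handing in.

```bash
python3 -c "
from station import *
print(get_state()['ft_force']); print(finish_job())"
```

```text
[-0.03084191  0.26845859 -0.60771697]
the job is handed in; nothing more can be done
None
```

The job is handed in, with no verdict returned: both T-bolts (only two were present) were demagnetised and now lie in rack places 0 and 2, and the power is off and the button released; I viewed 19 pictures, over the limit of 14.

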